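# Clip a driver card into its cradle

## Robot

A 6-joint arm with a two-finger parallel gripper is mounted at the origin on the work surface. World frame = base frame: x ahead of the robot, y to its left, z up, the work surface at z = 0. Lengths are in mm, angles in rad, forces in N, time in s.
With the tool pointing down it reaches from about 300 to 875 mm from the base axis. Payload 6.4 kg.
Tool frame: the origin (TCP) lies between the finger pads; the fingertips stand 17 mm ahead of it and the grasp point (between the pads) lies 2 mm behind it; z points along the fingers, y is the direction in which the jaws open and shut (so a half turn about z gives the same grasp; the last joint's range is limited). The gripper opens to 85 mm and grips with 20 to 120 N. Pads are 22 mm wide; open, the fingers measure 114 mm over their backs; the gripper's body (76 mm by 85 mm) begins 54 mm behind the grasp point. The pads swing forward as they close: fully open they stand 13 mm farther back than shut.
Start: joints at [-1.31, 0.181, 1.607, -0, 1.354, -0.206], TCP at [258.785, -513.489, 248.288] pointing down, gripper open.
Joint ranges: [-2.99, 2.99], [-0.89, 2.07], [0.3, 2.58], [-1.14, 4.28], [0, 2.63], [-3.12, 3.12]. Speed limits (rad/s): [2.57, 2.57, 3.01, 3.14, 3.14, 3.14].

## Interface

Orientations are given as a unit quaternion [w, x, y, z].
In Python, from plant import env gives the robot as it stands.
- The arm moves only by the tool jog_arm, never from a script. Its argument "series" is a list of rows, each a list of 6 numbers: the shift along the tool's x, y, z in mm, then the turn, a rotation vector about the tool's x, y, z in degrees. In form: [[dx, dy, dz, rx, ry, rz], ...]. A call has 1 to 5 rows; each row shifts and turns the commanded pose from where the row before left it, along the tool's axes as they then stand; what a row does not reach is not made up. A row lasts 1/10 s, in which the tool goes at most 50 mm and 8.59 degrees, less where a joint would pass 70% of its speed; a pose out of reach is approached as far as the arm can. A call is refused whole if a number of a shift passes 50 or a number of a turn 8.59, either way. A call with a gripper value outside its range is refused whole. "grip" is the gripper's target within -1 to 1 (shut at 1, half-way at 0, fully open at -1), set as the call begins (left out, the last holds). The fingers move at their own pace and stop on an object; the grip force is fixed at half the most. Time passes only in rows, so rows that do not move let the fingers close. It gives the time, the measured TCP pose, the force and the opening at its end, in the units of the state.
- env.read_state(): the state, without advancing time (a new reading comes with each control period).
- env.capture(name): name is "scene" or "top"; returns a dict with "pixels" (400x640x3 uint8, red, green, blue), "range_z" (400x640 float32, mm along the optical axis (not along the pixel's ray), 0 where there is no reading), "camera_matrix" (3x3 intrinsics, pixels), "R" (3x3) and "t" (3): a world point X has camera coordinates R X + t. Camera axes: x right, y down, z forward; pixel columns grow to the right and rows downward; lengths in mm; the calibration is good to about 2 mm. A picture is of the moment at which its call begins.
- env.hand_in(): hands the job in, once; it reports no verdict.
The state is a dict: "time": time; "q": joint angles; "joint_velocities": joint speeds; "tau": joint torques, N m; "tool_pos": TCP position; "ee_rot": TCP orientation; "ft_force": force on the tool from outside, world axes, zero at the start; "ft_torque": the same for the moment, N m; "finger_gap": finger opening in mm.
Only numpy, scipy, OpenCV 4.12 (cv2) and the standard library are available. Lean on these libraries where they do the work, as an engineer would, in place of code of your own. Each camera call takes 0.05 s, during which the arm holds its last target.

## Task

Lift the spring clip of the card cradle until it stays open by itself, slide the driver card (the board with the finned heat sink) flat under the guide lips and the clip, heat sink trailing, and press it for a moment with a light but definite push (about 7 N, never more than 10 N) against the end stop's pad, whose setting you must find by feel. Then ease the clip down onto the card without letting it snap or ramming it down, let go, and leave everything else on the bench where it is.

Things in the scene. Friction and masses are not known exactly. Their poses are not given: they have to be found in the camera images.
- cradle: fixed card cradle: wooden board 255 x 90 x 8 mm with an aluminium floor strip 66 mm wide; the card slides on that floor, 12 mm above the bench. Origin on the bench, on the guide's midline; x = direction in which the card slides in, y across, z up. The base reaches from x=-130 to +125 mm; the floor before the guide mouth is open on all sides
- mouth (a point): middle of the guide mouth, on the floor, 60 mm before the stop's origin (cradle x=-25 mm). From here to the stop two rails leave a channel 53.4 mm wide, top 24 mm above the bench; lips over them reach in to 42.5 mm apart above a slot 9 mm high (12 to 21 mm above the bench), so the card enters only by sliding along +x. Before the mouth flared lead-ins without lips open to 68 mm wide over 23 mm
- stop: end stop on the cradle floor: a fixed black block carrying a steel pad 44 mm wide, 12 mm high, whose flat face meets the card's front edge. The pad is locked anywhere from 0 to 10 mm before this origin (towards cradle -x); where is not measured: find it by feel. Origin at floor height, cradle x=+35 mm, axes as the cradle's. Rigid: the force climbs steeply; a sliding card rubs with 1 to 4 N
- clip (a joint): angle (rad) of the spring clip: 0 down on an empty cradle, 0.06 resting on the card, 1.2 fully open, tilted up and away. Over-centre spring: shuts it below 0.7, holds it open above 0.7; closing torque 0.35 N m at 0, none at 0.7, 0.3 opening at 1.2. Lifting starts at 6.5 N on the bar; let go below 0.7 it snaps shut. Its 24 mm wide toe presses at cradle x=+16 mm with about 6 N
- clip_hinge (a point): hinge axis of the clip, fixed, on the cradle's midline at cradle x=+70 mm, 32 mm above the bench; the hinge axis is the cradle's y
- clip_bar (a point): centre of the clip's black cross bar, a round grip 12 mm thick, 26 mm long along cradle y, pinched by its two flat ends. It circles the hinge at 54 mm: at angle 0 it lies 50 mm before the hinge (cradle -x) and 20 mm above it, 52 mm above the bench; at 1.2 straight above the hinge, 86 mm above the bench. Beside it nothing stands higher than 24 mm above the bench
- card: driver card, loose, about 140 g: green board 120 x 50 x 5 mm; origin under the board's centre, x along its length to the front edge (brass contacts), y across, z up. A finned aluminium heat sink 30 (x) x 24 (y) x 32 mm, the grip, stands on it centred at x=-30 mm, top 37 mm above the board's underside. Chips 2 mm high between x=0 and +20 mm; the front 40 mm is bare
- card_front (a point): bottom middle of the card's front edge, 60 mm ahead of the card's origin
- heat_sink (a point): centre of the heat sink's grip, 26 mm above the card's underside, 30 mm behind the card's origin; the axes are the card's
- relay_card: bystander: a green circuit board 100 x 60 x 5 mm with three black relay blocks and a grey terminal strip, no heat sink; origin under its centre
- screwdriver: bystander: screwdriver lying flat, 170 mm long
- adapter: bystander: black mains adapter brick 90 x 45 x 30 mm
- spanner: bystander: steel spanner lying flat, 150 mm long
- reel: bystander: grey reel, 60 mm across, 26 mm high
- tin: bystander: small steel tin, 56 mm across, 50 mm high
- tub: bystander: white screw-top tub, 100 mm across, 120 mm high
Things that resemble listed ones, but are neither listed nor needed, are in the scene too. Leave any blue or orange look-alike of the card alone.

How it is judged:
By the outcome, as a careful person would: the job done as asked, in the order asked, and still so for the second after the job is handed in, with the robot touching nothing.
It also fails if it takes over 72 s, if anything falls off the work surface, if the arm or the gripper's body presses on something with over 40 N, if the wrist force passes 120 N, or if a joint passes its speed limit or range.

## Working session

There is one attempt and no reset: what is moved stays moved. The work goes in short steps, Python scripts to look and compute and a tool call to move; the robot and the scene stay as the last step left them, time stands still between calls to the robot, and variables do not carry over. Pictures are saved under pics/ and viewed, and the job is handed in when it is done.

Besides the shell and the picture viewer there is one more tool, called after ">>>" in YAML: its name, and indented under it one key for each argument. jog_arm: Moves the arm, as the interface text tells. Its arguments: {"type":"object","properties":{"series":{"type":"array","items":{"type":"array","items":{"type":"number"}}},"grip":{"type":"number"}},"required":["series"]}

```bash
mkdir -p pics; ls
python3 - <<'E'
from plant import env
import cv2,numpy as np
for n in ["scene","top"]:
    c=env.capture(n); cv2.imwrite(f"pics/{n}0.png",c["pixels"][:,:,::-1]); np.savez(f"{n}0.npz",**c)
    print(n,c["camera_matrix"].round(1).tolist(),c["R"].round(3).tolist(),c["t"].round(1).tolist())
print(env.read_state())
E
```

```text
pics
scene [[371.3, 0.0, 321.1], [0.0, 371.3, 198.1], [0.0, 0.0, 1.0]] [[-0.042, 0.999, 0.004], [0.868, 0.038, -0.495], [-0.495, -0.017, -0.869]] [93.4, -412.2, 1580.2]
top [[500.9, 0.0, 328.4], [0.0, 500.9, 197.5], [0.0, 0.0, 1.0]] [[-0.003, -1.0, 0.02], [-0.998, 0.002, -0.069], [0.069, -0.021, -0.997]] [-70.7, 504.4, 1502.6]
{'time': 0.1, 'q': array([-1.31027993e+00,  1.81473224e-01,  1.60789326e+00, -1.30935951e-06,
        1.35381243e+00, -2.06315290e-01]), 'joint_velocities': array([-4.40865248e-04, -2.31714666e-03, -3.54069312e-03,  2.47264141e-05,
        1.42353619e-03, -7.27298582e-04]), 'tau': array([ 5.23133403e-04, -4.45874906e+01, -3.52241457e+01, -3.46865554e-04,
        4.10126915e-03, -1.33298028e-05]), 'tool_pos': array([ 258.66861897, -513.00956352,  247.47771528]), 'ee_rot': array([-7.92819310e-04,  9.72881642e-01,  2.31302142e-01, -2.21305527e-05]), 'ft_force': array([-0.42990553, -0.08379173, -0.05648234]), 'ft_torque': array([-0.00399278, -0.03070952,  0.06939783]), 'finger_gap': 85.57014266820488}
```

View pics/scene0.png

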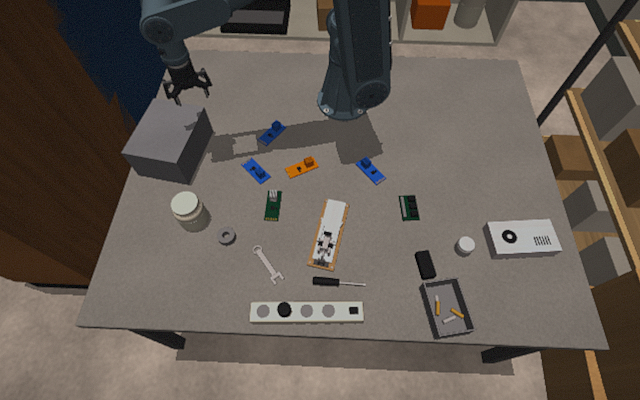

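View pics/top0.png

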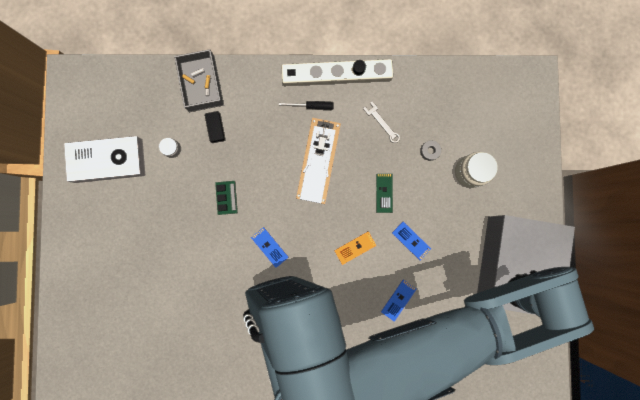

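Top view: the candidates for the card are the green board with a light finned block at (384,193), the green relay card at (226,197), blue look-alikes at (270,247), (411,240) and (398,300), and an orange one at (355,247). By the description I choose (384,193). The cradle is at (319,160). Next I check both in close crops.

Run:
```python
import cv2,numpy as np
c=np.load("top0.npz"); p=c["pixels"][:,:,::-1]
a=cv2.resize(p[110:215,285:345],None,fx=5.5,fy=5.5,interpolation=cv2.INTER_CUBIC)
b=cv2.resize(p[110:215,355:415],None,fx=5.5,fy=5.5,interpolation=cv2.INTER_CUBIC)
cv2.imwrite("pics/crop_top.png",np.hstack([a,b]))
c=np.load("scene0.npz"); p=c["pixels"][:,:,::-1]
cv2.imwrite("pics/crop_scene.png",cv2.resize(p[180:280,250:360],None,fx=6,fy=6,interpolation=cv2.INTER_CUBIC))
```

```text
(no output)
```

View pics/crop_top.png

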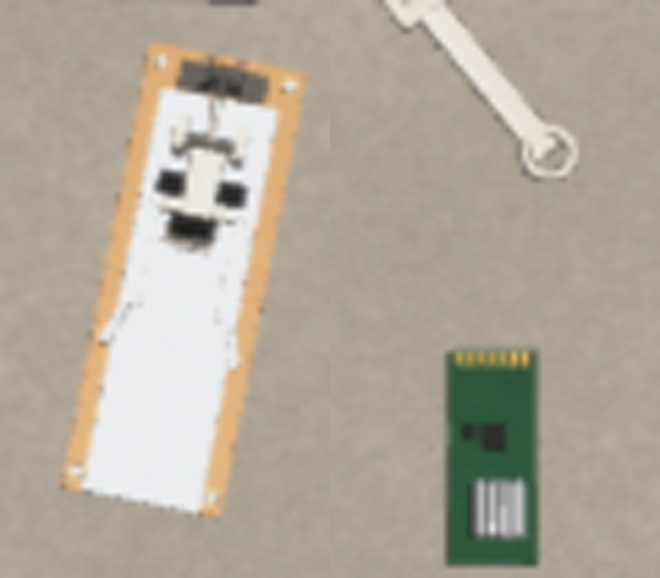

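View pics/crop_scene.png

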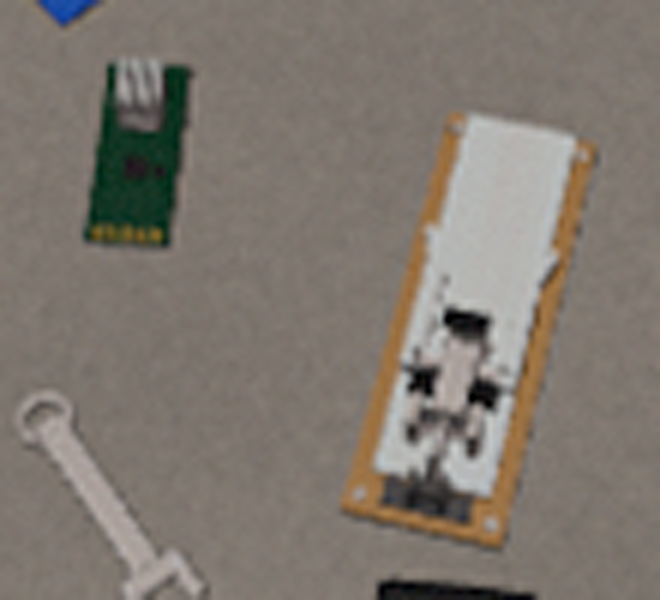

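The crops confirm it. The green board at (384,193) has brass contacts at its far (world +x) end and a finned sink at the near end. The cradle's mouth flares face the robot, and the clip's black bar is at about (319,151). Now I measure the poses.

```bash
cat > h.py <<'E'
import cv2,numpy as np
def load(n): 
    c=np.load(n+".npz"); return {k:c[k] for k in c}
def toplane(c,uv,z):
    uv=np.atleast_2d(uv).astype(float); K=c["camera_matrix"]
    d=np.c_[(uv[:,0]-K[0,2])/K[0,0],(uv[:,1]-K[1,2])/K[1,1],np.ones(len(uv))]@c["R"]
    o=-c["R"].T@c["t"]; s=(z-o[2])/d[:,2]; return o+d*s[:,None]
def proj(c,X):
    X=np.atleast_2d(X); Y=X@c["R"].T+c["t"]; Y=Y@c["camera_matrix"].T; return Y[:,:2]/Y[:,2:]
def cloud(c):
    r=c["range_z"]; v,u=np.mgrid[:400,:640]; K=c["camera_matrix"]
    P=np.stack([(u-K[0,2])/K[0,0]*r,(v-K[1,2])/K[1,1]*r,r],-1); return (P-c["t"])@c["R"]
E
python3 - <<'E'
from h import *
rois={"top":dict(card=(365,165,405,220),cr=(290,110,348,212)),"scene":dict(card=(258,185,292,226),cr=(300,190,356,278))}
for n in ["top","scene"]:
    c=load(n+"0"); hsv=cv2.cvtColor(c["pixels"],cv2.COLOR_RGB2HSV)
    W=cloud(c)
    for k,(lo,hi,z) in dict(card=((40,60,20),(90,255,255),5),cr=((8,70,80),(25,255,255),8)).items():
        x0,y0,x1,y1=rois[n][k]
        m=np.zeros((400,640),np.uint8); m[y0:y1,x0:x1]=cv2.inRange(hsv,lo,hi)[y0:y1,x0:x1]
        v,u=np.nonzero(m)
        P=toplane(c,np.c_[u,v],z)[:,:2].astype(np.float32)
        r=cv2.minAreaRect(P); print(n,k,len(u),np.round(r[0],1),np.round(r[1],1),round(r[2],2))
        if k=="card":
            R=W[y0:y1,x0:x1].reshape(-1,3); s=R[R[:,2]>30]
            print("  sink pts",len(s),s.mean(0).round(1),s.max(0).round(1),s.min(0).round(1))
    print("table z", W[215:225,340:345].reshape(-1,3).mean(0).round(1))
E
```

```text
top card 398 [ 517.2 -243.3] [ 43.2 108.1] 89.42
  sink pts 75 [ 477.1 -215.9  236.3] [ 504.2  -40.7 1534.8] [ 399.6 -254.1   30.1]
top cr 664 [620.1 -41. ] [ 90.9 255.7] 78.78
table z [ 4.378e+02 -1.140e+02 -2.000e-01]
scene card 261 [ 516.9 -244.9] [ 48.1 118.1] 89.44
  sink pts 54 [ 573.9 -217.6  183.6] [1144.   -50.7 1168.1] [ 473.9 -255.4   31.6]
scene cr 537 [617.6 -42.4] [ 91.9 257.3] 78.7
table z [566.8   2.8  11. ]
```

```bash
cat > fit.py <<'E'
from h import *
from scipy.optimize import minimize
def render(c,Ws,S=8,roi=None):
    x0,y0,x1,y1=roi; im=np.zeros(((y1-y0)*S,(x1-x0)*S),np.uint8)
    for W in Ws:
        p=proj(c,W); p=cv2.convexHull(((p-[x0-.5,y0-.5])*S).astype(np.float32)).reshape(-1,2)
        cv2.fillPoly(im,[np.round(p*16).astype(np.int32)],255,shift=4)
    return cv2.resize(im,(x1-x0,y1-y0),interpolation=cv2.INTER_AREA)/255.
def box(x,y,yaw,cx,cy,lx,ly,z0,z1):
    P=np.array([[cx+a*lx/2,cy+b*ly/2,z] for a in(-1,1) for b in(-1,1) for z in(z0,z1)])
    R=np.array([[np.cos(yaw),-np.sin(yaw),0],[np.sin(yaw),np.cos(yaw),0],[0,0,1]])
    return P@R.T+[x,y,0]
def alpha(c,roi,bgmask):
    x0,y0,x1,y1=roi; p=c["pixels"][y0:y1,x0:x1].astype(float)
    bg=np.median(p[bgmask],0); d=np.linalg.norm(p-bg,axis=-1); return p,bg,d
def fit(c,roi,boxes,init,scale=60):
    f=lambda q:render(c,[box(*q,*b) for b in boxes],roi=roi)
    m0=f(init); p,bg,d=alpha(c,roi,cv2.dilate((m0>0).astype(np.uint8),np.ones((7,7)))==0)
    a=np.clip((d-12)/scale,0,1)
    # chroma-based: ignore shadows (dark grey)
    cost=lambda s:np.sum((f([init[0]+s[0],init[1]+s[1],init[2]+s[2]/50])-a)**2)
    r=min((minimize(cost,s0,method="Nelder-Mead",options=dict(initial_simplex=np.array(s0)+np.array([[0,0,0],[3,0,0],[0,3,0],[0,0,1.5]]))) for s0 in ([0,0,0],[2,-2,1],[-2,2,-1])),key=lambda r:r.fun)
    q=[init[0]+r.x[0],init[1]+r.x[1],init[2]+r.x[2]/50]; return q,r.fun,a,f(q)
if __name__=="__main__":
    card=[(0,0,120,50,0,5),(-30,0,30,24,5,37)]; cr=[(-2.5,0,255,90,0,8)]
    rois={"top":((362,160,408,222),(288,108,350,214)),"scene":((254,182,296,230),(298,188,360,280))}
    for n in rois:
        c=load(n+"0"); out=[]
        for k,(b,init,roi,sc) in enumerate([(card,[517,-244,-.01],rois[n][0],60),(cr,[620,-41.5,-.197],rois[n][1],40)]):
            q,fun,a,m=fit(c,roi,b,init,sc); print(n,"card" if k==0 else "cradle",np.round(q,1),np.degrees(q[2]).round(2),round(fun,1))
            g=np.hstack([a,m,np.abs(a-m)]); out.append(cv2.resize((g*255).astype(np.uint8),(720,int(720*g.shape[0]/g.shape[1]))))
        cv2.imwrite(f"pics/fit_{n}.png",cv2.resize(np.vstack(out),(520,min(600,int(np.vstack(out).shape[0]*520/720)))))
E
python3 fit.py
```

```text
top card [ 519.6 -243.4   -0. ] -0.42 34.2
top cradle [ 6.228e+02 -4.130e+01 -2.000e-01] -11.28 108.0
scene card [ 516.9 -245.1   -0. ] -1.04 43.2
scene cradle [ 6.20e+02 -4.29e+01 -2.00e-01] -11.26 189.0
```

View pics/fit_top.png

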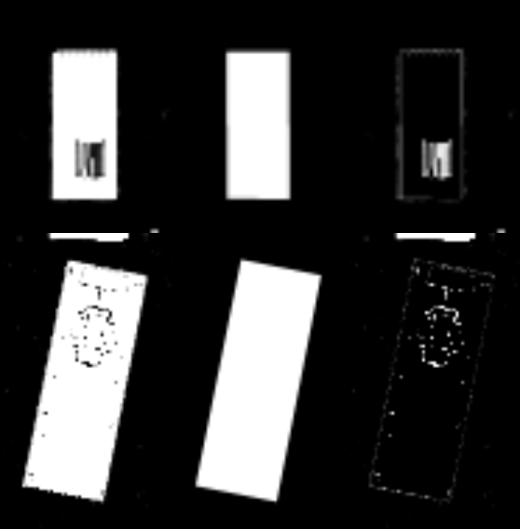

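View pics/fit_scene.png

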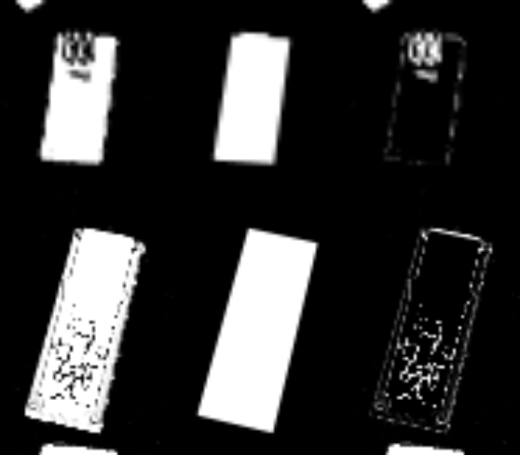

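```bash
cat >> h.py <<'E'
CR=np.array([621.4,-42.1,0.]); CY=np.radians(-11.27)
def c2w(p,CR=CR,CY=CY):
    c,s=np.cos(CY),np.sin(CY); return CR+np.array([c*p[0]-s*p[1],s*p[0]+c*p[1],p[2]])
def w2c(p,CR=CR,CY=CY):
    c,s=np.cos(CY),np.sin(CY); d=np.array(p)-CR; return np.array([c*d[0]+s*d[1],-s*d[0]+c*d[1],d[2]])
def toolR(q):
    from scipy.spatial.transform import Rotation as R
    return R.from_quat([q[1],q[2],q[3],q[0]])
def goto(st,pw,yaw=None):
    from scipy.spatial.transform import Rotation as R
    T=toolR(st["ee_rot"]); d=T.inv().apply(np.array(pw)-st["tool_pos"])
    print("pos",st["tool_pos"].round(2),"cradle",w2c(st["tool_pos"]).round(2),"shift_tool",d.round(2))
    if yaw is not None:
        G=R.from_euler("xyz",[np.pi,0,yaw]); print("turn_tool_deg",np.degrees((T.inv()*G).as_rotvec()).round(2), "shift in goal axes",G.inv().apply(np.array(pw)-st["tool_pos"]).round(2))
E
python3 - <<'E'
from h import *
from plant import env
for n,uv in (("top",(319.3,151.5)),("scene",(328,233.5))):
    c=load(n+"0"); r=c["pixels"][145:158,312:328] if n=="top" else c["pixels"][226:240,320:336]
    g=r.mean(-1); v,u=np.nonzero(g<60); o=(312,145) if n=="top" else (320,226)
    print(n,proj(c,c2w([20,0,52])), w2c(toplane(c,uv,56)[0]).round(1), len(u),u.mean()+o[0],v.mean()+o[1])
st=env.read_state(); goto(st,c2w([20,0,150]),CY); print(c2w([20,0,52]))
E
```

```text
top [[319.72849288 151.01880134]] [17.7  0.9 56. ] 24 320.5416666666667 149.79166666666666
scene [[327.48103909 233.61363879]] [21.   1.9 56. ] 23 327.1304347826087 233.47826086956522
pos [ 258.67 -513.01  247.48] cradle [-263.71 -532.72  247.48] shift_tool [ 551.58 -244.8    98.04]
turn_tool_deg [-9.000e-02  1.000e-02  3.802e+01] shift in goal axes [ 283.71 -532.72   97.48]
[641.01434243 -46.00865338  52.        ]
```

>>> jog_arm:
  series:
    - [40,-18,0,0,0,0]
    - [40,-18,0,0,0,0]
    - [40,-18,0,0,0,0]
    - [40,-18,0,0,0,0]
    - [40,-18,0,0,0,0]
  grip: -0.3

```text
time: 0.6
tool_pos: [397.5, -341.4, 247.9]
ee_rot: [-0.0, 0.973, 0.231, -0.0]
ft_force: [1.1, -1.0, 0.1]
finger_gap: 55.4
```

>>> jog_arm:
  series:
    - [44,-19,0,0,0,0]
    - [44,-19,0,0,0,0]
    - [44,-19,0,0,0,0]
    - [44,-19,0,0,0,0]
    - [40,-18,0,0,0,0]

```text
time: 1.1
tool_pos: [548.4, -159.8, 248.0]
ee_rot: [-0.0, 0.973, 0.232, -0.0]
ft_force: [0.5, -1.0, 0.1]
finger_gap: 55.8
```

>>> jog_arm:
  series:
    - [40,-18,15,0,0,7.6]
    - [40,0,20,0,0,7.6]
    - [30,0,20,0,0,7.6]
    - [0,0,20,0,0,7.6]
    - [0,0,20,0,0,7.6]

```text
time: 1.6
tool_pos: [642.5, -107.9, 151.3]
ee_rot: [-0.0, 0.995, -0.1, -0.001]
ft_force: [0.1, -0.0, -0.2]
finger_gap: 55.4
```

Run:
```python
from h import *
from plant import env
st=env.read_state(); goto(st,c2w([20,0,100]),CY);print(st["time"],st["finger_gap"],st["ft_force"])
```

```text
pos [ 642.53 -107.87  151.33] cradle [ 33.58 -60.37 151.33] shift_tool [-13.72 -60.31  51.37]
turn_tool_deg [-0.01  0.09 -0.21] shift in goal axes [-13.58 -60.37  51.33]
1.6 55.38721593562613 [ 0.05905792 -0.0439651  -0.16948401]
```

>>> jog_arm:
  series:
    - [-7,-30,20,0,0,0]
    - [-6.7,-30.3,20,0,0,-0.2]
    - [0,0,25,0,0,0]
    - [0,0,20,0,0,0]
    - [0,0,0,0,0,0]

```text
time: 2.1
tool_pos: [637.7, -45.8, 64.3]
ee_rot: [-0.001, 0.995, -0.096, -0.004]
ft_force: [-0.4, 0.2, 0.3]
finger_gap: 55.6
```

Run:
```python
from h import *
from plant import env
st=env.read_state(); goto(st,c2w([20,0,49]),CY);print(st["time"],st["finger_gap"],st["ft_force"])
for n in ["scene","top"]:
    c=env.capture(n); np.savez(n+"1.npz",**c)
    p=c["pixels"][:,:,::-1]; p=p[100:215,270:370] if n=="top" else p[170:285,270:370]
    cv2.imwrite(f"pics/{n}1.png",cv2.resize(p,None,fx=5,fy=5,interpolation=cv2.INTER_CUBIC))
```

```text
pos [637.66 -45.84  64.3 ] cradle [16.68 -0.49 64.3 ] shift_tool [ 3.43 -0.47 15.28]
turn_tool_deg [-0.03  0.42  0.25] shift in goal axes [ 3.32 -0.49 15.3 ]
2.1 55.58657186495759 [-0.35553887  0.21874974  0.33900335]
```

View pics/scene1.png

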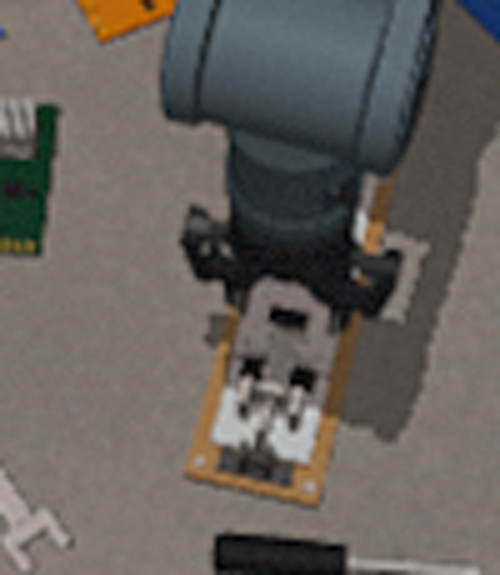

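View pics/top1.png

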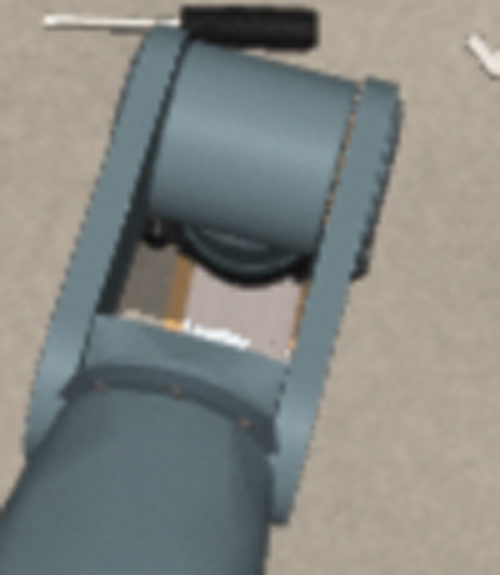

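The scene crop shows the clip's bar at (290,318), midway between the open fingers at about (235,295) and (350,310). In the top view the wrist hides the bar. I go down and pinch it.

>>> jog_arm:
  series:
    - [3.3,-0.5,8,0,0.4,0.2]
    - [0,0,7.3,0,0,0]
    - [0,0,0,0,0,0]

```text
time: 2.5
tool_pos: [643.5, -47.2, 52.2]
ee_rot: [0.0, 0.995, -0.098, 0.003]
ft_force: [-0.0, 0.4, 0.1]
finger_gap: 55.2
```

>>> jog_arm:
  series:
    - [0,0,0,0,0,0]
    - [0,0,0,0,0,0]
    - [0,0,0,0,0,0]
  grip: 0.3

```text
time: 2.8
tool_pos: [644.2, -47.2, 53.4]
ee_rot: [0.0, 0.995, -0.098, 0.004]
ft_force: [-0.2, -0.5, -0.1]
finger_gap: 29.8
```

Run:
```python
from h import *
from plant import env
st=env.read_state(); goto(st,c2w([20,0,49]),CY);print(st["time"],st["finger_gap"],st["ft_force"])
```

```text
pos [644.24 -47.19  53.4 ] cradle [23.39 -0.53 53.4 ] shift_tool [-3.43 -0.53  4.37]
turn_tool_deg [ 0.   -0.44  0.01] shift in goal axes [-3.39 -0.53  4.4 ]
2.8 29.758276798778034 [-0.15712123 -0.54912195 -0.05079452]
```

>>> jog_arm:
  series:
    - [-3.4,-0.5,4.4,0,-0.4,0]
    - [0,0,0,0,0,0]
    - [0,0,0,0,0,0]

```text
time: 3.1
tool_pos: [640.5, -45.8, 48.2]
ee_rot: [-0.0, 0.995, -0.098, -0.0]
ft_force: [-0.7, -0.7, -0.4]
finger_gap: 30.3
```

Run:
```python
from h import *
from plant import env
st=env.read_state(); goto(st,c2w([20,0,49]),CY);print(st["time"],st["finger_gap"],st["ft_force"])
```

```text
pos [640.48 -45.8   48.25] cradle [19.43  0.09 48.25] shift_tool [ 0.57  0.09 -0.75]
turn_tool_deg [-0.    0.04  0.02] shift in goal axes [ 0.57  0.09 -0.75]
3.1 30.270183691470884 [-0.69132233 -0.74102908 -0.40886682]
```

>>> jog_arm:
  series:
    - [0,0,0,0,0,0]
    - [0,0,0,0,0,0]
    - [0,0,0,0,0,0]
  grip: 1

```text
time: 3.4
tool_pos: [640.7, -45.8, 48.6]
ee_rot: [-0.0, 0.995, -0.098, -0.0]
ft_force: [-1.7, 0.6, 0.4]
finger_gap: 24.6
```

Run:
```python
from h import *
from plant import env
st=env.read_state(); goto(st,c2w([20,0,50]),CY);print(st["time"],st["finger_gap"],st["ft_force"].round(2),st["ft_torque"].round(2))
```

```text
pos [640.66 -45.82  48.63] cradle [19.62  0.11 48.63] shift_tool [ 0.38  0.11 -1.37]
turn_tool_deg [-0.01  0.02  0.02] shift in goal axes [ 0.38  0.11 -1.37]
3.4 24.55219823029581 [-1.68  0.65  0.38] [0.23 0.22 0.01]
```

>>> jog_arm:
  series:
    - [0,0,0,0,0,0]
    - [0,0,-2,0,0,0]
    - [0,0,0,0,0,0]

```text
time: 3.7
tool_pos: [640.9, -45.9, 49.6]
ee_rot: [-0.0, 0.995, -0.098, 0.0]
ft_force: [5.0, -0.1, -9.6]
finger_gap: 24.3
```

Run:
```python
import numpy as np
th=np.array([0.04]+list(np.arange(.1,1.21,.1))); a=np.radians(158.2)-th
x=53.85*np.cos(a);z=53.85*np.sin(a)
print(np.c_[th[1:],np.diff(x),np.diff(z)].round(1)); print(x[0]+50,z[0]-20)
```

```text
[[0.1 1.4 2.9]
 [0.2 2.7 4.6]
 [0.3 3.2 4.3]
 [0.4 3.6 4. ]
 [0.5 4.  3.6]
 [0.6 4.3 3.2]
 [0.7 4.6 2.8]
 [0.8 4.9 2.3]
 [0.9 5.1 1.8]
 [1.  5.2 1.3]
 [1.1 5.3 0.8]
 [1.2 5.4 0.2]]
0.8407450801015912 1.9815867425544305
```

>>> jog_arm:
  series:
    - [2.2,0,-2.9,0,0,0]
    - [2.7,0,-4.6,0,0,0]
    - [3.2,0,-4.3,0,0,0]
    - [3.6,0,-4,0,0,0]

```text
time: 4.1
tool_pos: [650.0, -47.6, 65.1]
ee_rot: [-0.0, 0.995, -0.098, -0.003]
ft_force: [-4.6, 1.3, -10.5]
finger_gap: 24.2
```

Run:
```python
from h import *
from plant import env
st=env.read_state(); goto(st,c2w([20,0,50]),CY);print(st["time"],st["finger_gap"],st["ft_force"].round(2),st["ft_torque"].round(2))
```

```text
pos [650.   -47.65  65.09] cradle [29.13  0.15 65.09] shift_tool [-9.03  0.15 15.14]
turn_tool_deg [-0.01  0.36  0.02] shift in goal axes [-9.13  0.15 15.09]
4.1 24.17637696836777 [ -4.6    1.26 -10.47] [0.35 1.03 0.04]
```

>>> jog_arm:
  series:
    - [4,0,-3.6,0,0,0]
    - [4.3,0,-3.2,0,0,0]
    - [4.6,0,-2.8,0,0,0]
    - [4.9,0,-2.3,0,0,0]
    - [5.1,0,-1.8,0,0,0]

```text
time: 4.6
tool_pos: [674.7, -52.6, 81.2]
ee_rot: [-0.0, 0.995, -0.098, -0.0]
ft_force: [-2.9, 1.5, -5.7]
finger_gap: 24.6
```

>>> jog_arm:
  series:
    - [5.2,0,-1.3,0,0,0]
    - [5.3,0,-0.8,0,0,0]
    - [4,0,-0.2,0,0,0]
    - [0,0,0,0,0,0]
    - [0,0,0,0,0,0]

```text
time: 5.1
tool_pos: [690.7, -55.8, 84.2]
ee_rot: [0.0, 0.995, -0.098, 0.002]
ft_force: [0.3, 1.5, 5.3]
finger_gap: 24.1
```

Run:
```python
from h import *
from plant import env
st=env.read_state(); goto(st,c2w([20,0,50]),CY);print(st["time"],st["finger_gap"],st["ft_force"].round(2),st["ft_torque"].round(2))
c=env.capture("scene"); p=c["pixels"][:,:,::-1][170:285,270:370] 
cv2.imwrite(f"pics/s2.png",cv2.resize(p,None,fx=5,fy=5,interpolation=cv2.INTER_CUBIC))
```

```text
pos [690.66 -55.79  84.17] cradle [70.6   0.11 84.17] shift_tool [-50.74   0.09  33.96]
turn_tool_deg [-0.   -0.23  0.02] shift in goal axes [-50.6    0.11  34.17]
5.1 24.070740666385095 [0.25 1.49 5.32] [0.43 0.35 0.1 ]
```

View pics/s2.png

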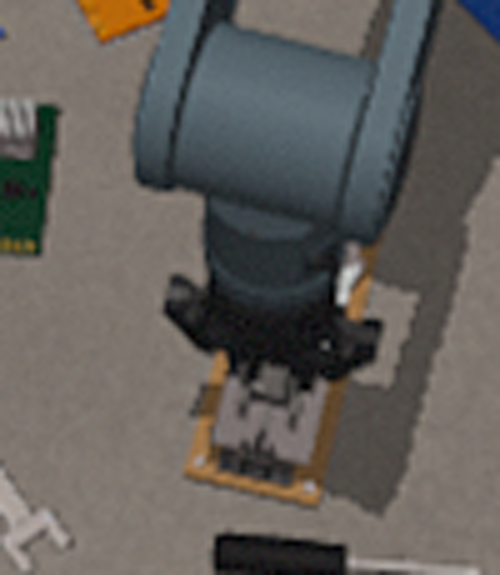

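The scene crop shows the clip swung up, with the bar inside the gripper at about (270,355). The TCP moved 51 mm along x and 36 mm up, so the clip is fully open. I release slowly and retreat straight up.

>>> jog_arm:
  series:
    - [0,0,0,0,0,0]
    - [0,0,0,0,0,0]
    - [0,0,0,0,0,0]
  grip: -0.3

```text
time: 5.45
tool_pos: [688.8, -55.9, 82.1]
ee_rot: [0.0, 0.995, -0.098, -0.0]
ft_force: [0.8, -0.3, 0.1]
finger_gap: 55.2
```

>>> jog_arm:
  series:
    - [0,0,-15,0,0,0]
    - [0,0,-30,0,0,0]
    - [-10,30,-20,0,0,0]
    - [-20,40,0,0,0,0]
    - [-20,40,0,0,0,0]

```text
time: 5.95
tool_pos: [618.8, -154.7, 149.9]
ee_rot: [0.001, 0.995, -0.097, 0.002]
ft_force: [0.0, 0.1, 0.3]
finger_gap: 55.4
```

Run:
```python
from h import *
from plant import env
st=env.read_state(); print(st["time"],st["finger_gap"],st["ft_force"].round(2),st["ft_torque"].round(2))
yc=np.radians(-.7); card=np.array([518.2,-244.2,0]); R=np.array([np.cos(yc),np.sin(yc),0])
goto(st,card-30*R+[0,0,100],yc); goto(st,card-30*R+[0,0,26],yc)
c=env.capture("scene"); p=c["pixels"][:,:,::-1][170:285,230:370] 
cv2.imwrite(f"pics/s3.png",cv2.resize(p,None,fx=5,fy=5,interpolation=cv2.INTER_CUBIC))
```

```text
5.95 55.4356919346431 [0.02 0.1  0.33] [-0.02  0.01  0.03]
pos [ 618.76 -154.7   149.86] cradle [  19.42 -110.94  149.86] shift_tool [-111.02  112.67   49.58]
turn_tool_deg [  0.08  -0.2  -10.46] shift in goal axes [-129.46   90.72   49.86]
pos [ 618.76 -154.7   149.86] cradle [  19.42 -110.94  149.86] shift_tool [-111.29  112.59  123.58]
turn_tool_deg [  0.08  -0.2  -10.46] shift in goal axes [-129.46   90.72  123.86]
```

View pics/s3.png

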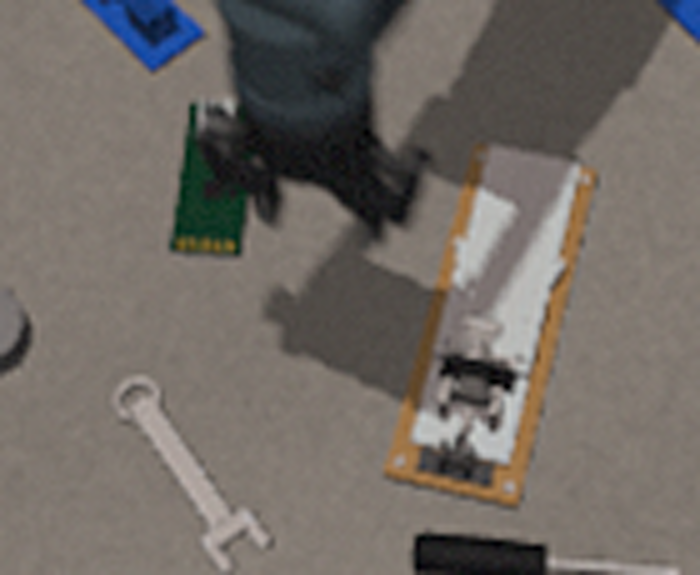

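The scene crop shows the clip standing open by itself, bar at (477,370), with the gripper clear. Now to the card.

>>> jog_arm:
  series:
    - [0,0,0,0,-0.2,-5.2]
    - [0,0,0,0,0,-5.2]
    - [-40,28,10,0,0,0]
    - [-40,28,10,0,0,0]
    - [-40,28,10,0,0,0]

```text
time: 6.5
tool_pos: [496.2, -236.6, 118.5]
ee_rot: [0.0, 1.0, -0.007, -0.001]
ft_force: [0.4, -1.5, -0.5]
finger_gap: 56.1
```

>>> jog_arm:
  series:
    - [-9.5,6.7,10,0,0,0]
    - [0,0,0,0,0,0]
    - [0,0,0,0,0,0]

```text
time: 6.8
tool_pos: [488.4, -242.5, 108.7]
ee_rot: [-0.0, 1.0, -0.008, -0.001]
ft_force: [0.2, -0.1, 0.1]
finger_gap: 55.4
```

Run:
```python
from h import *
from plant import env
st=env.read_state(); print(st["time"],st["finger_gap"],st["ft_force"].round(2),st["ft_torque"].round(2))
yc=np.radians(-.7); card=np.array([518.2,-244.2,0]); R=np.array([np.cos(yc),np.sin(yc),0])
goto(st,card-30*R+[0,0,26],yc)
c=env.capture("scene"); p=c["pixels"][:,:,::-1][150:240,210:330] 
cv2.imwrite(f"pics/s4.png",cv2.resize(p,None,fx=6,fy=6,interpolation=cv2.INTER_CUBIC))
```

```text
6.8 55.367933820267574 [ 0.16 -0.15  0.05] [0.02 0.02 0.02]
pos [ 488.45 -242.55  108.69] cradle [ -91.21 -222.57  108.69] shift_tool [-6.000e-02  1.290e+00  8.269e+01]
turn_tool_deg [-0.    0.12 -0.19] shift in goal axes [-0.23  1.29 82.69]
```

View pics/s4.png

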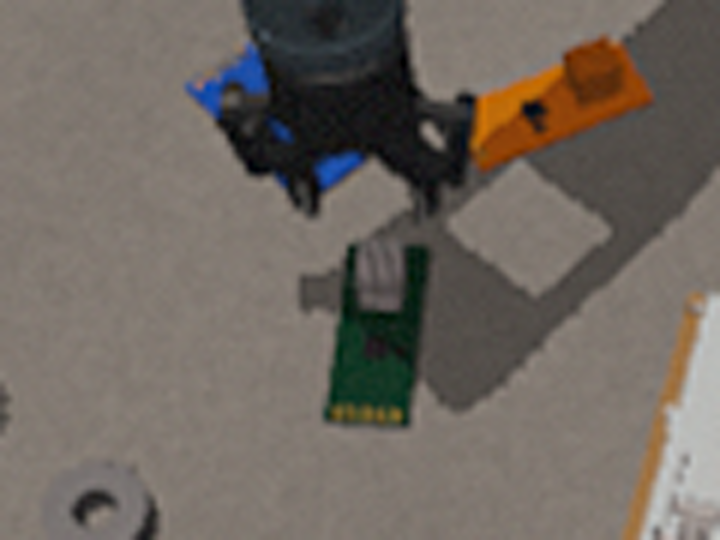

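The fingers straddle the heat sink at (380,280) in the crop. Descending and gripping.

>>> jog_arm:
  series:
    - [-0.2,1.3,25,0,0.1,-0.2]
    - [0,0,25,0,0,0]
    - [0,0,20,0,0,0]
    - [0,0,11.5,0,0,0]
    - [0,0,0,0,0,0]

```text
time: 7.35
tool_pos: [487.2, -242.4, 25.1]
ee_rot: [-0.001, 1.0, -0.005, -0.002]
ft_force: [-0.5, -1.0, 0.2]
finger_gap: 55.4
```

>>> jog_arm:
  series:
    - [0,0,0,0,0,0]
    - [0,0,0,0,0,0]
    - [0,0,0,0,0,0]
  grip: 0.28

```text
time: 7.65
tool_pos: [487.9, -244.2, 27.4]
ee_rot: [0.0, 1.0, -0.006, -0.0]
ft_force: [0.0, 0.9, 0.1]
finger_gap: 30.8
```

Run:
```python
from h import *
from plant import env
st=env.read_state(); print(st["time"],st["finger_gap"],st["ft_force"].round(2),st["ft_torque"].round(2))
yc=np.radians(-.7); card=np.array([518.2,-244.2,0]); R=np.array([np.cos(yc),np.sin(yc),0])
goto(st,card-30*R+[0,0,27],yc)
```

```text
7.65 30.773870530196717 [0.01 0.9  0.11] [-0.01 -0.05  0.  ]
pos [ 487.87 -244.15   27.44] cradle [ -91.47 -224.25   27.44] shift_tool [ 0.33 -0.32  0.44]
turn_tool_deg [0.05 0.   0.06] shift in goal axes [ 0.33 -0.32  0.44]
```

>>> jog_arm:
  series:
    - [0,0,0,0,0,0]
    - [0,0,0,0,0,0]
    - [0,0,0,0,0,0]
    - [0,0,0,0,0,0]
  grip: 1

```text
time: 8.05
tool_pos: [487.8, -244.3, 27.4]
ee_rot: [0.0, 1.0, -0.006, 0.0]
ft_force: [-0.1, 0.2, 6.2]
finger_gap: 23.1
```

Run:
```python
from h import *
from plant import env
st=env.read_state(); print(st["time"],st["finger_gap"],st["ft_force"].round(2),st["ft_torque"].round(2))
yc=np.radians(-.7); card=np.array([518.2,-244.2,0]); R=np.array([np.cos(yc),np.sin(yc),0])
goto(st,card-30*R+[0,0,27],yc)
c=env.capture("scene"); p=c["pixels"][:,:,::-1][150:240,210:330] 
cv2.imwrite(f"pics/s5.png",cv2.resize(p,None,fx=6,fy=6,interpolation=cv2.INTER_CUBIC))
```

```text
8.05 23.06167058014688 [-0.09  0.24  6.21] [0.08 0.06 0.01]
pos [ 487.84 -244.3    27.44] cradle [ -91.47 -224.4    27.44] shift_tool [ 0.35 -0.47  0.44]
turn_tool_deg [ 0.05 -0.    0.04] shift in goal axes [ 0.35 -0.47  0.44]
```

View pics/s5.png

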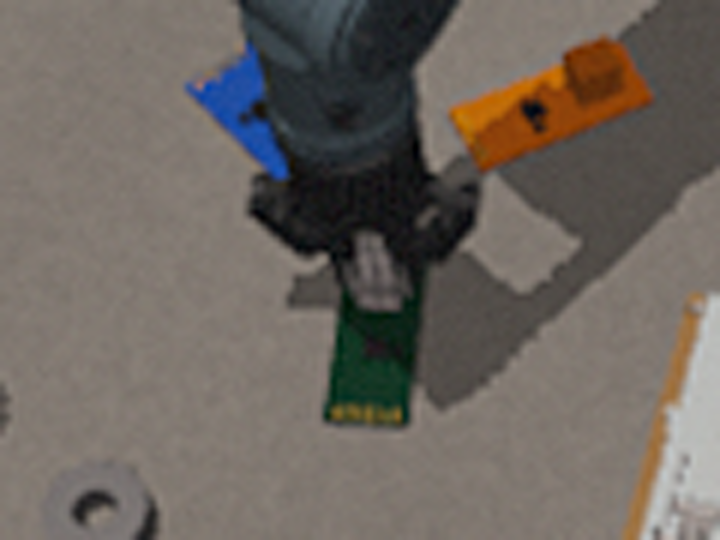

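The scene crop shows the fingers closed on the sink at (380,270), with the board still flat and square. Lifting.

>>> jog_arm:
  series:
    - [0,0,-10,0,0,0]
    - [0,0,-20,0,0,0]
    - [0,0,-30,0,0,0]
    - [0,0,0,0,0,5.3]
    - [0,0,0,0,0,5.3]

```text
time: 8.6
tool_pos: [487.6, -244.1, 87.9]
ee_rot: [0.0, 0.995, -0.1, 0.0]
ft_force: [-0.4, 0.2, -1.9]
finger_gap: 23.2
```

>>> jog_arm:
  series:
    - [0,0,0,0,0,0]
    - [0,0,0,0,0,0]
    - [0,0,0,0,0,0]

```text
time: 8.9
tool_pos: [486.9, -243.5, 86.1]
ee_rot: [-0.0, 0.995, -0.097, -0.001]
ft_force: [0.1, -0.3, -1.6]
finger_gap: 23.2
```

Run:
```python
from h import *
from plant import env
st=env.read_state(); print(st["time"],st["finger_gap"],st["ft_force"].round(2),st["ft_torque"].round(2))
goto(st,c2w([-145,0,60]),CY)
c=env.capture("top"); np.savez("top5.npz",**c); p=c["pixels"][:,:,::-1][100:220,290:420] 
cv2.imwrite(f"pics/t5.png",cv2.resize(p,None,fx=5,fy=5,interpolation=cv2.INTER_CUBIC))
c=env.capture("scene"); p=c["pixels"][:,:,::-1][150:280,210:370] 
cv2.imwrite(f"pics/s6.png",cv2.resize(p,None,fx=5,fy=4.6,interpolation=cv2.INTER_CUBIC))
```

```text
8.9 23.155544739275523 [ 0.06 -0.31 -1.61] [0.   0.04 0.03]
pos [ 486.91 -243.53   86.1 ] cradle [ -92.53 -223.83   86.1 ] shift_tool [ -51.96 -223.92   26.33]
turn_tool_deg [-0.03  0.13  0.11] shift in goal axes [ -52.47 -223.83   26.1 ]
```

View pics/s6.png

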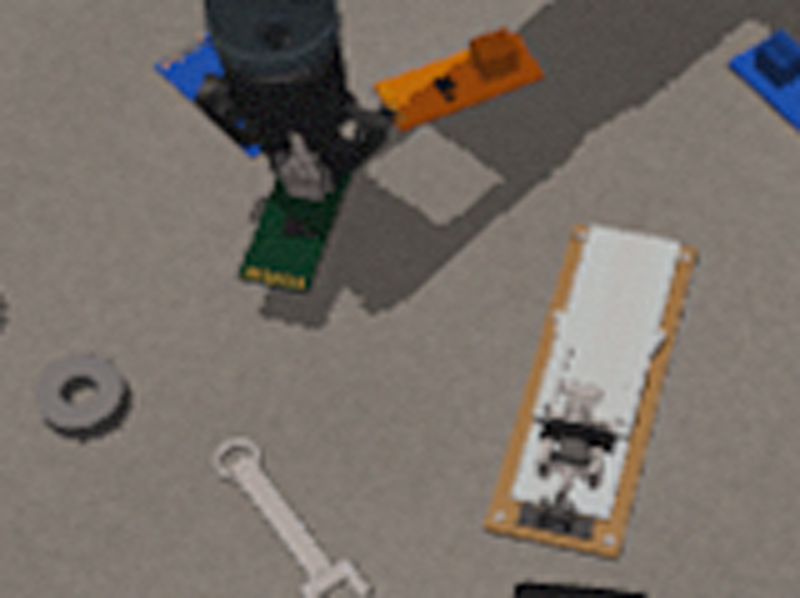

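View pics/t5.png

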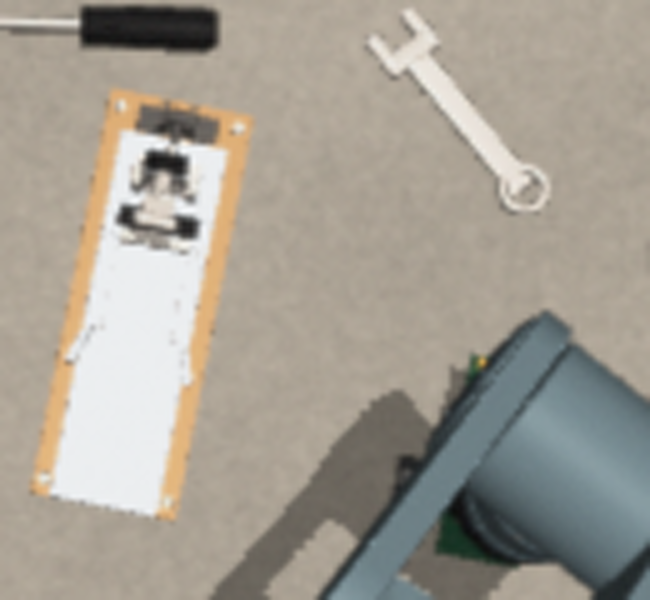

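The card is held level in the gripper (scene crop (290,230)). The clip stands open in both views, with the bar at (160,160) in the top crop. Moving to in front of the mouth.

>>> jog_arm:
  series:
    - [-5,-20,0,0,0,0]
    - [-12,-45,0,0,0,0]
    - [-12,-46,0,0,0,0]
    - [-12,-46,0,0,0,0]
    - [-11,-45,0,0,0.1,0.1]

```text
time: 9.5
tool_pos: [474.5, -32.8, 86.2]
ee_rot: [-0.0, 0.995, -0.099, -0.0]
ft_force: [0.4, -0.3, -1.9]
finger_gap: 22.6
```

>>> jog_arm:
  series:
    - [0,-22,15,0,0,0]
    - [0,0,11,0,0,0]
    - [0,0,0,0,0,0]
    - [0,0,0,0,0,0]

```text
time: 9.9
tool_pos: [479.7, -14.2, 60.3]
ee_rot: [-0.0, 0.995, -0.099, -0.0]
ft_force: [-0.5, -0.1, -1.1]
finger_gap: 23.1
```

Run:
```python
from h import *
from plant import env
st=env.read_state(); print(st["time"],st["finger_gap"],st["ft_force"].round(2),st["ft_torque"].round(2))
goto(st,c2w([-145,0,41]),CY)
c=env.capture("top"); np.savez("top6.npz",**c); p=c["pixels"][:,:,::-1][110:230,270:370] 
cv2.imwrite(f"pics/t6.png",cv2.resize(p,None,fx=5,fy=5,interpolation=cv2.INTER_CUBIC))
c=env.capture("scene"); np.savez("scene6.npz",**c); p=c["pixels"][:,:,::-1][160:280,270:370] 
cv2.imwrite(f"pics/s7.png",cv2.resize(p,None,fx=5,fy=5,interpolation=cv2.INTER_CUBIC))
```

```text
9.9 23.1490868131254 [-0.48 -0.14 -1.06] [0.04 0.01 0.01]
pos [479.67 -14.23  60.27] cradle [-144.45   -0.37   60.27] shift_tool [-0.54 -0.37 19.27]
turn_tool_deg [-0.    0.04 -0.09] shift in goal axes [-0.55 -0.37 19.27]
```

View pics/s7.png

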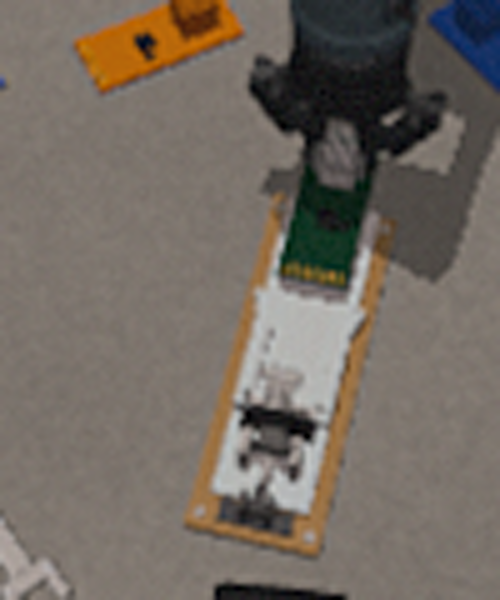

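View pics/t6.png

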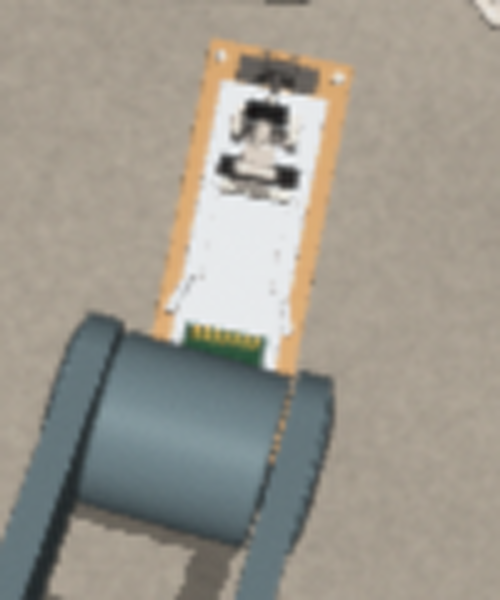

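Run:
```python
from h import *
tcp=np.array([479.67,-14.23,60.27]); yaw=CY
off={"top":np.array([1.4,.8,0]),"scene":np.array([-1.4,-.8,0])}
tiles=[]
for n,roi in (("top",(300,165,345,195)),("scene",(315,190,355,230))):
    c=load(n+"6"); x0,y0,x1,y1=roi; S=12
    p=cv2.resize(c["pixels"][y0:y1,x0:x1,::-1],None,fx=S,fy=S,interpolation=cv2.INTER_CUBIC).copy()
    R=np.array([[np.cos(yaw),-np.sin(yaw),0],[np.sin(yaw),np.cos(yaw),0],[0,0,1]])
    zu=60.27-27.44
    Q=np.array([[a+30.3,b,zu+5-60.27] for a,b in((-60,-25),(60,-25),(60,25),(-60,25))])@R.T+tcp+off[n]
    q=((proj(c,Q)-[x0-.5,y0-.5])*S).astype(int); cv2.polylines(p,[q],True,(0,0,255),1)
    tiles.append(cv2.resize(p,(540,360) if n=="top" else (480,480)))
cv2.imwrite("pics/ov_top.png",tiles[0]);cv2.imwrite("pics/ov_sc.png",tiles[1])
```

```text
(no output)
```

View pics/ov_top.png

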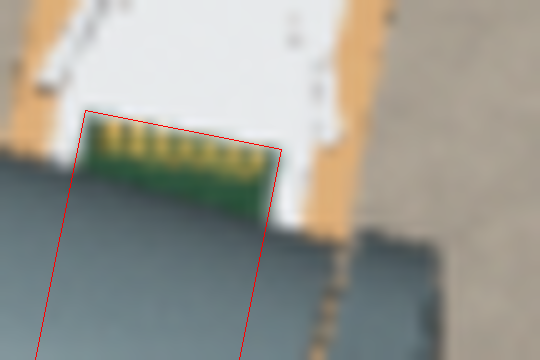

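View pics/ov_sc.png

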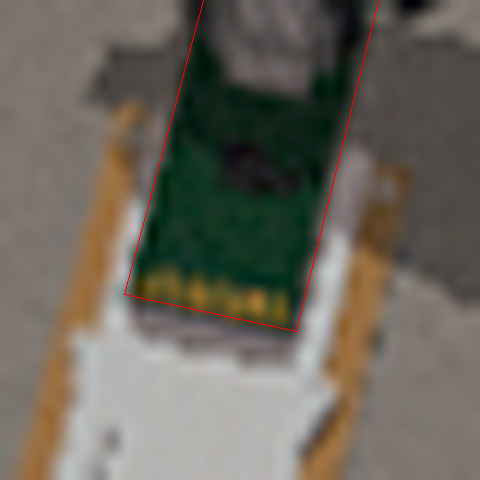

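Overlays: the predicted outline matches the held card within about 0.5 px sideways and in yaw, in both views. Only the front edge is about 2 mm back, and that gets found by feel anyway. Lowering to the floor.

>>> jog_arm:
  series:
    - [-0.5,-0.4,8,0,0,-0.1]
    - [0,0,8,0,0,0]
    - [0,0,3,0,0,0]
    - [0,0,0,0,0,0]
    - [0,0,0,0,0,0]

```text
time: 10.5
tool_pos: [479.4, -13.4, 41.2]
ee_rot: [-0.0, 0.995, -0.098, -0.0]
ft_force: [0.5, 1.1, -2.0]
finger_gap: 23.1
```

```bash
cat > s.py <<'E'
from h import *
from plant import env
import sys
st=env.read_state(); f=w2c(st["ft_force"]+CR); t=w2c(st["ft_torque"]+CR)
print("t",st["time"],"gap",st["finger_gap"].round(2),"F_cradle",f.round(2),"T",t.round(2))
g=[float(a) for a in sys.argv[1:4]] if len(sys.argv)>3 else [0,0,40]
goto(st,c2w(g),CY)
E
python3 s.py -145 0 39.5
```

```text
Traceback (most recent call last):
  File "s.py", line 5, in <module>
    print("t",st["time"],"gap",st["finger_gap"].round(2),"F_cradle",f.round(2),"T",t.round(2))
                               ^^^^^^^^^^^^^^^^^^^^^^
AttributeError: 'float' object has no attribute 'round'
```

>>> jog_arm:
  series:
    - [0,0,1,0,0,0]
    - [0,0,0,0,0,0]
    - [0,0,0.8,0,0,0]
    - [0,0,0,0,0,0]
    - [0,0,0,0,0,0]

```text
time: 11.0
tool_pos: [479.5, -13.3, 39.7]
ee_rot: [-0.0, 0.995, -0.098, 0.0]
ft_force: [-0.1, -0.1, -1.4]
finger_gap: 23.0
```

```bash
sed -i 's/st\["finger_gap"\].round(2)/round(st["finger_gap"],2)/' s.py; python3 s.py -145 0 39.5
```

```text
t 11.0 gap 23.0 F_cradle [-0.07 -0.13 -1.45] T [-0.01 -0.06  0.01]
pos [479.53 -13.33  39.66] cradle [-144.75    0.49   39.66] shift_tool [-0.25  0.49  0.16]
turn_tool_deg [-0.01 -0.    0.02] shift in goal axes [-0.25  0.49  0.16]
```

>>> jog_arm:
  series:
    - [0,0.4,0.5,0,0,0]
    - [5,0,0,0,0,0]
    - [5,0,0,0,0,0]
    - [0,0,0,0,0,0]

```text
time: 11.4
tool_pos: [490.3, -16.0, 39.4]
ee_rot: [0.0, 0.995, -0.098, 0.001]
ft_force: [2.0, -0.6, 3.3]
finger_gap: 22.9
```

```bash
python3 s.py -115 0 39.5
```

```text
t 11.4 gap 22.92 F_cradle [ 2.05 -0.22  3.26] T [-0.04 -0.45 -0.01]
pos [490.3  -16.04  39.4 ] cradle [-1.3366e+02 -7.0000e-02  3.9400e+01] shift_tool [18.66 -0.06 -0.07]
turn_tool_deg [-0.   -0.1   0.01] shift in goal axes [18.66 -0.07 -0.1 ]
```

>>> jog_arm:
  series:
    - [4,0,-0.25,0,0,0]
    - [5,0,0,0,0,0]
    - [5,0,0,0,0,0]
    - [4,0,0,0,0,0]
    - [0,0,0,0,0,0]

```text
time: 11.9
tool_pos: [508.0, -19.5, 39.5]
ee_rot: [0.0, 0.995, -0.098, 0.001]
ft_force: [1.3, 0.3, 1.5]
finger_gap: 23.1
```

```bash
python3 s.py -70 0 39.5
```

```text
t 11.9 gap 23.12 F_cradle [1.26 0.53 1.53] T [-0.03 -0.15 -0.01]
pos [507.99 -19.52  39.47] cradle [-1.1563e+02 -2.0000e-02  3.9470e+01] shift_tool [ 4.563e+01 -1.000e-02  4.000e-02]
turn_tool_deg [-0.01 -0.1   0.01] shift in goal axes [ 4.563e+01 -2.000e-02 -3.000e-02]
```

>>> jog_arm:
  series:
    - [5,0,0,0,0,0]
    - [5,0,0,0,0,0]
    - [5,0,0,0,0,0]
    - [0,0,0,0,0,0]

```text
time: 12.3
tool_pos: [522.5, -22.4, 39.5]
ee_rot: [0.0, 0.995, -0.098, 0.001]
ft_force: [0.8, -0.2, 2.8]
finger_gap: 22.9
```

```bash
python3 s.py -70 0 39.5
```

```text
t 12.3 gap 22.86 F_cradle [ 0.86 -0.05  2.8 ] T [-0.03 -0.17  0.02]
pos [522.47 -22.38  39.45] cradle [-100.88    0.     39.45] shift_tool [ 3.088e+01  1.000e-02 -1.000e-02]
turn_tool_deg [-0.01 -0.08  0.01] shift in goal axes [30.88  0.   -0.05]
```

>>> jog_arm:
  series:
    - [6,0,0,0,0,0]
    - [7,0,0,0,0,0]
    - [7,0,0,0,0,0]
    - [6,0,0,0,0,0]
    - [0,0,0,0,0,0]

```text
time: 12.8
tool_pos: [547.9, -27.5, 39.5]
ee_rot: [0.0, 0.995, -0.098, 0.001]
ft_force: [2.3, -0.2, 2.8]
finger_gap: 23.1
```

```bash
python3 s.py -66 0 39.5
```

```text
t 12.8 gap 23.12 F_cradle [2.3  0.22 2.84] T [-0.04 -0.26  0.02]
pos [547.93 -27.46  39.46] cradle [-74.91  -0.    39.46] shift_tool [ 8.91 -0.   -0.02]
turn_tool_deg [-0.01 -0.08  0.01] shift in goal axes [ 8.91 -0.   -0.04]
```

>>> jog_arm:
  series:
    - [2,0,0,0,0,0]
    - [2,0,0,0,0,0]
    - [1,0,0,0,0,0]
    - [0,0,0,0,0,0]

```text
time: 13.2
tool_pos: [551.4, -28.0, 39.4]
ee_rot: [-0.0, 0.995, -0.098, -0.0]
ft_force: [-2.9, 1.3, 5.7]
finger_gap: 23.2
```

>>> jog_arm:
  series:
    - [0.7,0,0,0,0,0]
    - [0.7,0,0,0,0,0]
    - [0.6,0,0,0,0,0]
    - [0,0,0,0,0,0]

```text
time: 13.6
tool_pos: [553.3, -28.4, 39.4]
ee_rot: [-0.0, 0.995, -0.098, -0.001]
ft_force: [-4.0, 1.2, 6.3]
finger_gap: 22.7
```

```bash
python3 s.py -66 0 39.5
```

```text
t 13.6 gap 22.74 F_cradle [-4.11  0.39  6.31] T [-0.04  0.51 -0.03]
pos [553.26 -28.36  39.44] cradle [-69.51   0.16  39.44] shift_tool [ 3.51  0.16 -0.06]
turn_tool_deg [-0.01  0.07  0.02] shift in goal axes [ 3.51  0.16 -0.06]
```

>>> jog_arm:
  series:
    - [0.5,0,-0.35,0,0,0]
    - [0.5,0,0,0,0,0]
    - [0.5,0,0,0,0,0]

```text
time: 13.9
tool_pos: [555.1, -28.7, 39.5]
ee_rot: [-0.0, 0.995, -0.098, -0.0]
ft_force: [-1.6, -0.2, 1.3]
finger_gap: 23.2
```

```bash
python3 s.py -66 0 39.5
```

```text
t 13.9 gap 23.2 F_cradle [-1.57 -0.49  1.3 ] T [-0.06  0.21 -0.02]
pos [555.08 -28.75  39.45] cradle [-67.65   0.13  39.45] shift_tool [ 1.65  0.13 -0.05]
turn_tool_deg [-0.01  0.04  0.02] shift in goal axes [ 1.65  0.13 -0.05]
```

>>> jog_arm:
  series:
    - [0.5,0,0,0,0,0]
    - [0.5,0,0,0,0,0]
    - [0.5,0,0,0,0,0]

```text
time: 14.2
tool_pos: [556.9, -29.2, 39.5]
ee_rot: [-0.0, 0.995, -0.098, -0.0]
ft_force: [0.2, -0.2, -1.4]
finger_gap: 23.0
```

>>> jog_arm:
  series:
    - [0.5,0,0,0,0,0]
    - [0.5,0,0,0,0,0]
    - [0.5,0,0,0,0,0]

```text
time: 14.5
tool_pos: [558.4, -29.5, 39.6]
ee_rot: [-0.0, 0.995, -0.098, -0.0]
ft_force: [-0.4, -0.2, -1.2]
finger_gap: 23.3
```

>>> jog_arm:
  series:
    - [0.5,0,0,0,0,0]
    - [0.5,0,0,0,0,0]

```text
time: 14.7
tool_pos: [559.4, -29.7, 39.6]
ee_rot: [-0.0, 0.995, -0.098, -0.0]
ft_force: [-0.7, 0.6, -1.9]
finger_gap: 23.1
```

>>> jog_arm:
  series:
    - [0.5,0,0,0,0,0]
    - [0.5,0,0,0,0,0]

```text
time: 14.9
tool_pos: [560.4, -29.8, 39.7]
ee_rot: [-0.0, 0.995, -0.098, -0.0]
ft_force: [-0.5, 0.4, -1.1]
finger_gap: 23.0
```

>>> jog_arm:
  series:
    - [0.5,0,0,0,0,0]
    - [0.5,0,0,0,0,0]

```text
time: 15.1
tool_pos: [561.4, -30.0, 39.7]
ee_rot: [-0.0, 0.995, -0.098, 0.0]
ft_force: [0.2, -0.6, -1.9]
finger_gap: 23.2
```

>>> jog_arm:
  series:
    - [0.5,0,0,0,0,0]
    - [0.5,0,0,0,0,0]

```text
time: 15.3
tool_pos: [562.4, -30.2, 39.7]
ee_rot: [-0.0, 0.995, -0.098, 0.0]
ft_force: [0.3, -0.3, -0.9]
finger_gap: 23.3
```

>>> jog_arm:
  series:
    - [0.5,0,0,0,0,0]
    - [0.5,0,0,0,0,0]

```text
time: 15.5
tool_pos: [563.3, -30.4, 39.7]
ee_rot: [-0.0, 0.995, -0.098, 0.0]
ft_force: [-0.3, 1.1, -0.6]
finger_gap: 22.8
```

>>> jog_arm:
  series:
    - [0.5,0,0,0,0,0]
    - [0.5,0,0,0,0,0]

```text
time: 15.7
tool_pos: [564.0, -30.5, 39.6]
ee_rot: [-0.0, 0.995, -0.098, -0.0]
ft_force: [-1.4, 0.3, -0.2]
finger_gap: 22.7
```

>>> jog_arm:
  series:
    - [0.5,0,0,0,0,0]

```text
time: 15.8
tool_pos: [564.0, -30.5, 39.5]
ee_rot: [-0.0, 0.995, -0.098, -0.001]
ft_force: [-3.7, 0.1, 3.2]
finger_gap: 22.9
```

>>> jog_arm:
  series:
    - [0.5,0,0,0,0,0]

```text
time: 15.9
tool_pos: [564.1, -30.5, 39.5]
ee_rot: [-0.0, 0.995, -0.098, -0.001]
ft_force: [-6.1, 1.7, 4.3]
finger_gap: 23.2
```

>>> jog_arm:
  series:
    - [0,0,0,0,0,0]

```text
time: 16.0
tool_pos: [564.1, -30.5, 39.5]
ee_rot: [-0.0, 0.995, -0.098, -0.001]
ft_force: [-5.5, 1.4, 2.3]
finger_gap: 23.0
```

```bash
python3 s.py -57 0 39.5
```

```text
t 16.0 gap 22.97 F_cradle [-5.62  0.28  2.31] T [-0.08  0.76 -0.04]
pos [564.08 -30.5   39.46] cradle [-58.48   0.17  39.46] shift_tool [ 1.48  0.17 -0.05]
turn_tool_deg [-0.01  0.16  0.02] shift in goal axes [ 1.48  0.17 -0.04]
```

>>> jog_arm:
  series:
    - [0.35,0,0,0,0,0]
    - [0,0,0,0,0,0]

```text
time: 16.2
tool_pos: [564.1, -30.5, 39.5]
ee_rot: [-0.0, 0.995, -0.098, -0.002]
ft_force: [-7.2, 1.3, 5.3]
finger_gap: 23.0
```

```bash
python3 s.py -57 0 39.5
```

```text
t 16.2 gap 23.02 F_cradle [-7.3  -0.1   5.25] T [-0.11  0.95 -0.1 ]
pos [564.11 -30.52  39.49] cradle [-58.45   0.16  39.49] shift_tool [ 1.45  0.16 -0.01]
turn_tool_deg [-0.01  0.2   0.03] shift in goal axes [ 1.45  0.16 -0.01]
```

>>> jog_arm:
  series:
    - [0.1,0,-0.15,0,0,0]
    - [0,0,0,0,0,0]

```text
time: 16.4
tool_pos: [564.1, -30.5, 39.5]
ee_rot: [-0.0, 0.995, -0.098, -0.002]
ft_force: [-7.5, 1.1, 2.8]
finger_gap: 22.9
```

```bash
python3 s.py -57 0 39.5
```

```text
t 16.4 gap 22.92 F_cradle [-7.58 -0.34  2.76] T [-0.13  0.91 -0.1 ]
pos [564.08 -30.52  39.47] cradle [-58.47   0.16  39.47] shift_tool [ 1.47  0.16 -0.04]
turn_tool_deg [-0.01  0.21  0.02] shift in goal axes [ 1.47  0.16 -0.03]
```

>>> jog_arm:
  series:
    - [0,0,0,0,0,0]
    - [0,0,0,0,0,0]

```text
time: 16.6
tool_pos: [564.1, -30.5, 39.5]
ee_rot: [-0.0, 0.995, -0.098, -0.002]
ft_force: [-7.4, -0.1, 4.2]
finger_gap: 23.0
```

```bash
python3 s.py -57 0 39.5
```

```text
t 16.6 gap 23.0 F_cradle [-7.23 -1.54  4.23] T [-0.12  0.9  -0.1 ]
pos [564.09 -30.5   39.48] cradle [-58.47   0.17  39.48] shift_tool [ 1.47  0.18 -0.03]
turn_tool_deg [-0.01  0.21  0.02] shift in goal axes [ 1.47  0.17 -0.02]
```

The pad was found at TCP cradle x ≈ −58.5, where motion stopped and the force climbed. I held 7.2–7.6 N for about 0.5 s. Now I relieve the push, open just enough to clear the sink, and rise.

>>> jog_arm:
  series:
    - [-0.6,0,0,0,0,0]
    - [-0.6,0,0,0,0,0]
    - [0,0,0,0,0,0]

```text
time: 16.9
tool_pos: [564.1, -30.5, 39.6]
ee_rot: [-0.0, 0.995, -0.098, -0.0]
ft_force: [-3.6, 1.3, -0.3]
finger_gap: 23.1
```

```bash
python3 s.py -57 0 39.5
```

```text
t 16.9 gap 23.08 F_cradle [-3.77  0.57 -0.32] T [-0.02  0.53 -0.05]
pos [564.06 -30.55  39.59] cradle [-58.49   0.13  39.59] shift_tool [1.49 0.13 0.08]
turn_tool_deg [-0.02  0.05  0.01] shift in goal axes [1.49 0.13 0.09]
```

>>> jog_arm:
  series:
    - [-0.5,0,0,0,0,0]
    - [0,0,0,0,0,0]

```text
time: 17.1
tool_pos: [564.0, -30.5, 39.7]
ee_rot: [-0.0, 0.995, -0.098, 0.0]
ft_force: [-1.5, 0.6, -1.4]
finger_gap: 22.7
```

>>> jog_arm:
  series:
    - [0,0,0,0,0,0]
    - [0,0,0,0,0,0]
    - [0,0,0,0,0,0]
  grip: 0.28

```text
time: 17.4
tool_pos: [564.8, -30.8, 40.4]
ee_rot: [0.0, 0.995, -0.098, 0.001]
ft_force: [-1.4, 0.4, 0.5]
finger_gap: 30.7
```

```bash
python3 s.py -58 0 60
```

```text
t 17.4 gap 30.69 F_cradle [-1.4   0.08  0.49] T [-0.01  0.01  0.  ]
pos [564.82 -30.82  40.37] cradle [-5.769e+01  1.000e-02  4.037e+01] shift_tool [-2.800e-01  1.000e-02 -1.963e+01]
turn_tool_deg [-0.   -0.1   0.01] shift in goal axes [-3.100e-01  1.000e-02 -1.963e+01]
```

>>> jog_arm:
  series:
    - [0,0,-8,0,0,0]
    - [0,0,-15,0,0,0]
    - [0,0,-30,0,0,0]
    - [0,0,-40,0,0,0]
    - [0,0,-20,0,0,0]

```text
time: 17.9
tool_pos: [566.0, -31.1, 157.9]
ee_rot: [0.0, 0.995, -0.098, 0.003]
ft_force: [0.2, -0.6, -0.3]
finger_gap: 30.6
```

>>> jog_arm:
  series:
    - [-30,30,0,0,0,0]
    - [-35,35,0,0,0,0]
    - [-35,35,0,0,0,0]
    - [0,0,0,0,0,0]
  grip: -0.3

```text
time: 18.3
tool_pos: [442.6, -110.9, 153.4]
ee_rot: [0.0, 0.995, -0.1, -0.001]
ft_force: [0.2, 0.1, -0.4]
finger_gap: 55.3
```

```bash
python3 s.py 70 0 120;python3 - <<'E'
from h import *
from plant import env
c=env.capture("top"); np.savez("top8.npz",**c); p=c["pixels"][:,:,::-1][100:220,270:370] 
cv2.imwrite(f"pics/t8.png",cv2.resize(p,None,fx=5,fy=5,interpolation=cv2.INTER_CUBIC))
c=env.capture("scene"); np.savez("scene8.npz",**c); p=c["pixels"][:,:,::-1][180:280,280:370] 
cv2.imwrite(f"pics/s8.png",cv2.resize(p,None,fx=6,fy=6,interpolation=cv2.INTER_CUBIC))
E
```

```text
t 18.3 gap 55.31 F_cradle [ 0.16  0.09 -0.4 ] T [-0.04  0.06 -0.  ]
pos [ 442.61 -110.93  153.37] cradle [-161.89 -102.44  153.37] shift_tool [ 231.6  -103.25   32.93]
turn_tool_deg [ 0.04  0.09 -0.19] shift in goal axes [ 231.89 -102.44   33.37]
```

View pics/s8.png

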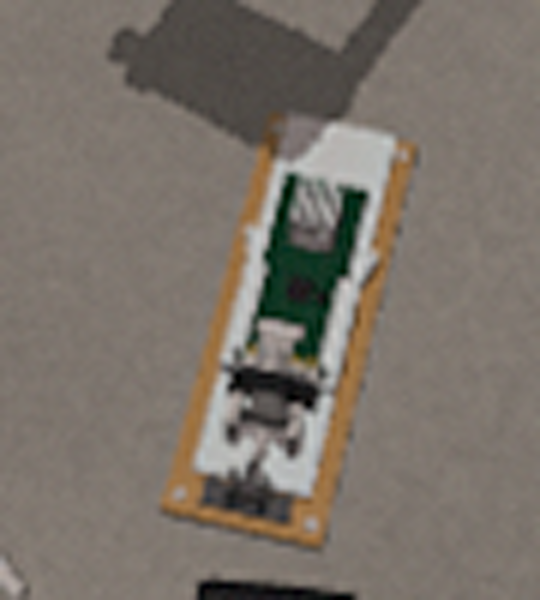

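View pics/t8.png

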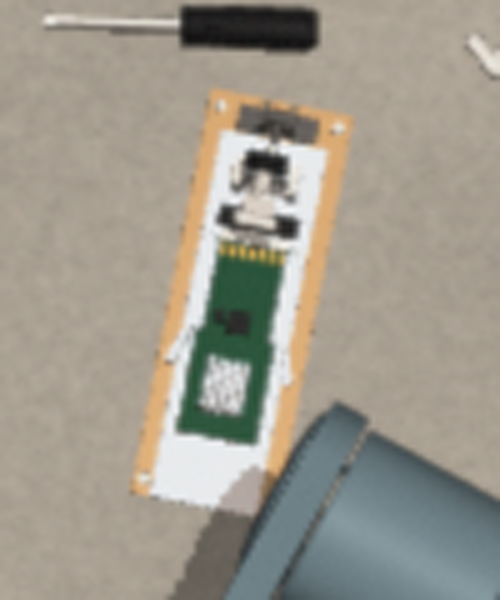

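The card lies flat under the lips: contacts at (252,253) against the black stop at (258,220) in the top crop, heat sink trailing at (225,385). The clip is still open, bar at (265,160). Back to the bar.

>>> jog_arm:
  series:
    - [44,-20,0,0,0.1,0]
    - [44,-20,0,0,0,0]
    - [44,-20,0,0,0,0]
    - [44,-20,0,0,0,0]
    - [44,-20,0,0,0,-0.2]

```text
time: 18.9
tool_pos: [684.9, -51.8, 153.8]
ee_rot: [-0.0, 0.995, -0.095, 0.002]
ft_force: [-0.0, -0.8, 0.6]
finger_gap: 55.4
```

>>> jog_arm:
  series:
    - [11.5,-2.4,15,0,0,0]
    - [0,0,10,0,0,0]
    - [0,0,0,0,0,0]
    - [0,0,0,0,0,0]

```text
time: 19.3
tool_pos: [692.7, -53.4, 127.9]
ee_rot: [-0.0, 0.995, -0.096, 0.0]
ft_force: [-0.0, -0.2, -0.0]
finger_gap: 55.2
```

```bash
python3 s.py 70.3 0.1 84
```

```text
t 19.3 gap 55.21 F_cradle [ 0.   -0.23 -0.03] T [ 0.03  0.01 -0.  ]
pos [692.65 -53.38 127.88] cradle [ 72.08   2.87 127.88] shift_tool [-1.8   2.77 43.88]
turn_tool_deg [-0.01 -0.01  0.23] shift in goal axes [-1.78  2.77 43.88]
```

>>> jog_arm:
  series:
    - [-1.8,2.8,10,0,0,0.2]
    - [0,0,15,0,0,0]
    - [0,0,15,0,0,0]
    - [0,0,3.8,0,0,0]
    - [0,0,0,0,0,0]

```text
time: 19.8
tool_pos: [690.1, -56.2, 82.5]
ee_rot: [-0.0, 0.995, -0.098, -0.001]
ft_force: [-1.3, 0.7, 0.7]
finger_gap: 55.5
```

>>> jog_arm:
  series:
    - [0,0,0,0,0,0]
    - [0,0,0,0,0,0]
    - [0,0,0,0,0,0]
  grip: 0.27

```text
time: 20.1
tool_pos: [691.8, -56.4, 85.1]
ee_rot: [0.0, 0.995, -0.098, 0.001]
ft_force: [-0.4, 0.1, 0.3]
finger_gap: 31.6
```

```bash
python3 s.py 70.3 0.1 84
```

```text
t 20.1 gap 31.6 F_cradle [-0.41 -0.01  0.33] T [-0.    0.01  0.08]
pos [691.78 -56.37  85.13] cradle [71.81 -0.24 85.13] shift_tool [-1.52 -0.34  1.13]
turn_tool_deg [-0.   -0.17  0.02] shift in goal axes [-1.51 -0.34  1.13]
```

>>> jog_arm:
  series:
    - [-1.5,-0.3,1.1,0,-0.2,0]
    - [0,0,0,0,0,0]
    - [0,0,0,0,0,0]

```text
time: 20.4
tool_pos: [689.8, -55.6, 83.3]
ee_rot: [-0.0, 0.995, -0.098, -0.001]
ft_force: [-0.2, 0.3, -0.4]
finger_gap: 31.3
```

>>> jog_arm:
  series:
    - [0,0,0,0,0,0]
    - [0,0,0,0,0,0]
    - [0,0,0,0,0,0]
    - [0,0,0,0,0,0]
  grip: 1

```text
time: 20.8
tool_pos: [689.9, -55.6, 83.5]
ee_rot: [-0.0, 0.995, -0.098, -0.001]
ft_force: [-1.3, 0.8, 3.1]
finger_gap: 24.8
```

```bash
python3 s.py 70.3 0.1 84
python3 - <<'E'
import numpy as np
th=np.arange(1.2,0.01,-.1).tolist()+[.06]; th=np.array(th); a=np.radians(158.2)-th
x=53.85*np.cos(a);z=53.85*np.sin(a)
print(np.c_[th[1:],np.diff(x),np.diff(z),x[1:]-x[0],z[1:]-z[0]].round(1))
E
```

```text
t 20.8 gap 24.81 F_cradle [-1.48  0.53  3.07] T [ 0.07  0.23 -0.05]
pos [689.88 -55.64  83.49] cradle [69.81  0.1  83.49] shift_tool [ 0.49  0.   -0.51]
turn_tool_deg [-0.01  0.1   0.02] shift in goal axes [ 0.49  0.   -0.51]
[[  1.1  -5.4  -0.2  -5.4  -0.2]
 [  1.   -5.3  -0.8 -10.7  -1. ]
 [  0.9  -5.2  -1.3 -15.9  -2.3]
 [  0.8  -5.1  -1.8 -21.   -4. ]
 [  0.7  -4.9  -2.3 -25.9  -6.3]
 [  0.6  -4.6  -2.8 -30.5  -9.1]
 [  0.5  -4.3  -3.2 -34.8 -12.3]
 [  0.4  -4.   -3.6 -38.8 -16. ]
 [  0.3  -3.6  -4.  -42.4 -20. ]
 [  0.2  -3.2  -4.3 -45.6 -24.3]
 [  0.1  -2.7  -4.6 -48.3 -29. ]
 [  0.1  -1.   -1.9 -49.2 -30.9]]
```

>>> jog_arm:
  series:
    - [-2.7,0,0.1,0,0,0]
    - [-2.7,0,0.1,0,0,0]
    - [-2.65,0,0.4,0,0,0]
    - [-2.65,0,0.4,0,0,0]

```text
time: 21.2
tool_pos: [682.6, -54.2, 83.3]
ee_rot: [0.0, 0.995, -0.098, 0.003]
ft_force: [11.0, -0.6, -4.3]
finger_gap: 24.4
```

>>> jog_arm:
  series:
    - [-2.6,0,0.65,0,0,0]
    - [-2.6,0,0.65,0,0,0]
    - [-2.55,0,0.9,0,0,0]
    - [-2.55,0,0.9,0,0,0]

```text
time: 21.6
tool_pos: [673.2, -52.4, 81.6]
ee_rot: [0.0, 0.995, -0.098, 0.004]
ft_force: [9.2, 0.4, 3.3]
finger_gap: 24.3
```

```bash
python3 s.py 48.8 0.1 79.5
```

```text
t 21.6 gap 24.28 F_cradle [8.95 2.14 3.28] T [ 0.19 -1.72  0.16]
pos [673.18 -52.36  81.62] cradle [5.278e+01 6.000e-02 8.162e+01] shift_tool [-4.   -0.04  2.09]
turn_tool_deg [-0.02 -0.48  0.01] shift in goal axes [-3.98 -0.04  2.12]
```

>>> jog_arm:
  series:
    - [-2.45,0,1.15,0,0,0]
    - [-2.45,0,1.15,0,0,0]
    - [-2.3,0,1.4,0,0,0]
    - [-2.3,0,1.4,0,0,0]

```text
time: 22.0
tool_pos: [663.7, -50.4, 77.7]
ee_rot: [0.0, 0.995, -0.098, 0.004]
ft_force: [2.4, 0.3, 12.4]
finger_gap: 24.1
```

>>> jog_arm:
  series:
    - [-2.15,0,1.6,0,0,0]
    - [-2.15,0,1.6,0,0,0]
    - [-2,0,1.8,0,0,0]
    - [-2,0,1.8,0,0,0]

```text
time: 22.4
tool_pos: [653.9, -48.5, 70.0]
ee_rot: [0.0, 0.995, -0.098, 0.002]
ft_force: [0.3, 2.0, 8.6]
finger_gap: 24.7
```

```bash
python3 s.py 31 0.1 67.5
```

```text
t 22.4 gap 24.69 F_cradle [-0.08  2.03  8.65] T [ 0.3  -0.26 -0.01]
pos [653.92 -48.47  70.01] cradle [33.14  0.1  70.01] shift_tool [-2.15  0.    2.5 ]
turn_tool_deg [-0.01 -0.22  0.02] shift in goal axes [-2.14  0.    2.51]
```

>>> jog_arm:
  series:
    - [-1.2,0,1.3,0,0,0]
    - [-1.2,0,1.3,0,0,0]
    - [-1.2,0,1.4,0,0,0]
    - [-1.1,0,1.4,0,0,0]

```text
time: 22.8
tool_pos: [647.9, -47.2, 63.1]
ee_rot: [-0.0, 0.995, -0.098, 0.0]
ft_force: [-2.5, 0.7, 6.7]
finger_gap: 24.3
```

>>> jog_arm:
  series:
    - [-1.1,0,1.4,0,0,0]
    - [-1,0,1.5,0,0,0]
    - [-0.9,0,1.5,0,0,0]

```text
time: 23.1
tool_pos: [644.2, -46.5, 57.6]
ee_rot: [-0.0, 0.995, -0.098, -0.001]
ft_force: [-2.8, -0.0, 4.7]
finger_gap: 24.0
```

```bash
python3 s.py 23 0.1 56
```

```text
t 23.1 gap 24.01 F_cradle [-2.71 -0.57  4.73] T [ 0.17 -0.03  0.06]
pos [644.19 -46.5   57.64] cradle [23.21  0.14 57.64] shift_tool [-0.21  0.04  1.64]
turn_tool_deg [-0.02  0.08  0.02] shift in goal axes [-0.21  0.04  1.64]
```

>>> jog_arm:
  series:
    - [-0.6,0,1.1,0,0,0]
    - [-0.5,0,1.1,0,0,0]
    - [-0.5,0,1.1,0,0,0]

```text
time: 23.4
tool_pos: [642.2, -46.1, 53.8]
ee_rot: [-0.0, 0.995, -0.098, -0.001]
ft_force: [-0.8, 2.7, 2.1]
finger_gap: 24.4
```

>>> jog_arm:
  series:
    - [-0.4,0,0.9,0,0,0]
    - [-0.4,0,0.9,0,0,0]

```text
time: 23.6
tool_pos: [641.5, -46.0, 52.1]
ee_rot: [-0.0, 0.995, -0.098, -0.001]
ft_force: [-3.9, 1.9, 2.6]
finger_gap: 24.4
```

```bash
python3 s.py 20.1 0.1 50.9
```

```text
t 23.6 gap 24.44 F_cradle [-4.16  1.07  2.58] T [0.22 0.17 0.11]
pos [641.46 -45.95  52.07] cradle [20.43  0.14 52.07] shift_tool [-0.33  0.04  1.18]
turn_tool_deg [-0.02  0.15  0.02] shift in goal axes [-0.33  0.04  1.17]
```

>>> jog_arm:
  series:
    - [-0.2,0,0.5,0,0,0]
    - [0,0,0,0,0,0]

```text
time: 23.8
tool_pos: [641.2, -45.9, 51.6]
ee_rot: [-0.0, 0.995, -0.098, -0.001]
ft_force: [-3.5, 2.7, 1.9]
finger_gap: 24.2
```

>>> jog_arm:
  series:
    - [-0.2,0,0.4,0,0,0]
    - [0,0,0,0,0,0]

```text
time: 24.0
tool_pos: [641.1, -45.9, 51.4]
ee_rot: [-0.0, 0.995, -0.098, -0.001]
ft_force: [-4.6, 2.0, 3.3]
finger_gap: 24.1
```

```bash
python3 s.py 20.1 0.1 50.9
```

```text
t 24.0 gap 24.1 F_cradle [-4.9   1.08  3.28] T [0.29 0.35 0.03]
pos [641.1  -45.87  51.41] cradle [20.06  0.15 51.41] shift_tool [0.05 0.05 0.51]
turn_tool_deg [-0.02  0.15  0.02] shift in goal axes [0.04 0.05 0.51]
```

>>> jog_arm:
  series:
    - [0,0,0.4,0,0,0]
    - [0,0,0,0,0,0]

```text
time: 24.2
tool_pos: [640.9, -45.9, 51.1]
ee_rot: [-0.0, 0.995, -0.098, -0.001]
ft_force: [-5.0, 3.1, 4.0]
finger_gap: 24.4
```

>>> jog_arm:
  series:
    - [0,0,0.4,0,0,0]
    - [0,0,0,0,0,0]

```text
time: 24.4
tool_pos: [640.9, -45.8, 50.5]
ee_rot: [-0.0, 0.995, -0.098, -0.001]
ft_force: [-4.6, 3.2, 2.8]
finger_gap: 24.1
```

```bash
python3 s.py 20.1 0.1 50.9
```

```text
t 24.4 gap 24.11 F_cradle [-5.16  2.24  2.82] T [0.26 0.33 0.15]
pos [640.93 -45.85  50.46] cradle [19.88  0.14 50.46] shift_tool [ 0.22  0.04 -0.44]
turn_tool_deg [-0.01  0.17  0.02] shift in goal axes [ 0.22  0.04 -0.44]
```

>>> jog_arm:
  series:
    - [0,0,0.4,0,0,0]
    - [0,0,0,0,0,0]

```text
time: 24.6
tool_pos: [640.7, -45.8, 50.0]
ee_rot: [-0.0, 0.995, -0.098, -0.002]
ft_force: [-5.0, 3.2, 3.7]
finger_gap: 24.1
```

>>> jog_arm:
  series:
    - [0,0,0.4,0,0,0]
    - [0,0,0,0,0,0]

```text
time: 24.8
tool_pos: [640.5, -45.8, 49.6]
ee_rot: [-0.0, 0.995, -0.098, -0.002]
ft_force: [-6.0, 3.0, 4.2]
finger_gap: 24.6
```

```bash
python3 s.py 20.1 0.1 50.9
python3 - <<'E'
from h import *
from plant import env
c=env.capture("scene"); np.savez("scene9.npz",**c); p=c["pixels"][:,:,::-1][180:280,280:370] 
cv2.imwrite(f"pics/s9.png",cv2.resize(p,None,fx=6,fy=6,interpolation=cv2.INTER_CUBIC))
E
```

```text
t 24.8 gap 24.6 F_cradle [-6.45  1.73  4.15] T [0.25 0.62 0.11]
pos [640.53 -45.77  49.63] cradle [19.47  0.14 49.63] shift_tool [ 0.62  0.04 -1.27]
turn_tool_deg [-0.01  0.23  0.03] shift in goal axes [ 0.63  0.04 -1.27]
```

View pics/s9.png

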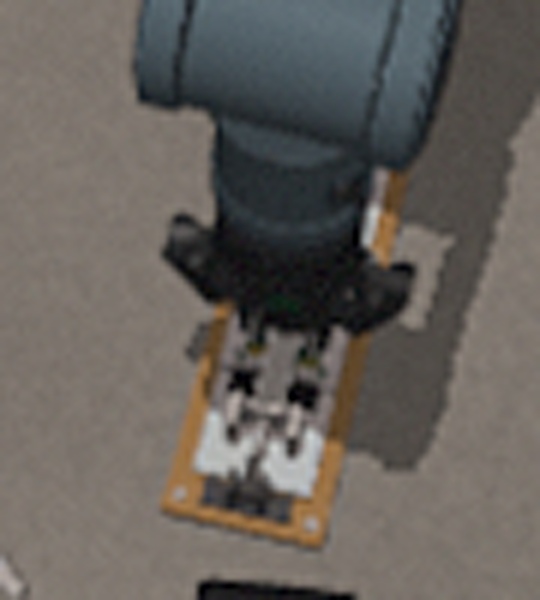

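The clip is nearly down, with the toe over the card, but the force shows no contact yet. I keep going in small steps until it seats.

>>> jog_arm:
  series:
    - [-0.4,0,0.4,0,0,0]
    - [0,0,0,0,0,0]

```text
time: 25.05
tool_pos: [640.4, -45.7, 49.4]
ee_rot: [-0.0, 0.995, -0.098, -0.002]
ft_force: [-6.0, 2.4, 4.7]
finger_gap: 24.5
```

>>> jog_arm:
  series:
    - [-0.4,0,0.4,0,0,0]
    - [0,0,0,0,0,0]

```text
time: 25.25
tool_pos: [640.4, -45.8, 48.9]
ee_rot: [-0.0, 0.995, -0.098, -0.001]
ft_force: [-3.1, 3.5, 1.4]
finger_gap: 24.8
```

```bash
python3 s.py 20.1 0.1 50.9
```

```text
t 25.25 gap 24.76 F_cradle [-3.69  2.85  1.4 ] T [0.26 0.25 0.14]
pos [640.41 -45.78  48.88] cradle [19.36  0.1  48.88] shift_tool [ 0.73  0.   -2.02]
turn_tool_deg [-0.02  0.13  0.02] shift in goal axes [ 0.74  0.   -2.02]
```

Run:
```python
from h import *
c=load("top8"); c["t"]=c["t"]-c["R"]@np.array([1.4,.8,0])*-0
for nm,uv,z in (("front",(320.3,148.3),17),("stop",(321.6,144),24),("rear",(313.5,187.5),17)):
    w=toplane(c,uv,z)[0]-[1.4,.8,0]; print(nm,w2c(w).round(1))
p=c["pixels"][:,:,::-1][120:195,295:345]
p=cv2.resize(p,None,fx=8,fy=8,interpolation=cv2.INTER_CUBIC)
for X in (25,35,-90):
    q=proj(c,np.array([c2w([X,-25,17]),c2w([X,25,17])])+[1.4,.8,0]); q=((q-[294.5,119.5])*8).astype(int); cv2.line(p,tuple(map(int,q[0])),tuple(map(int,q[1])),(0,0,255),1)
cv2.imwrite("pics/t8b.png",p)
```

```text
front [33.  -0.2 17. ]
stop [45.5 -1.7 24. ]
rear [-89.1  -3.1  17. ]
```

View pics/t8b.png

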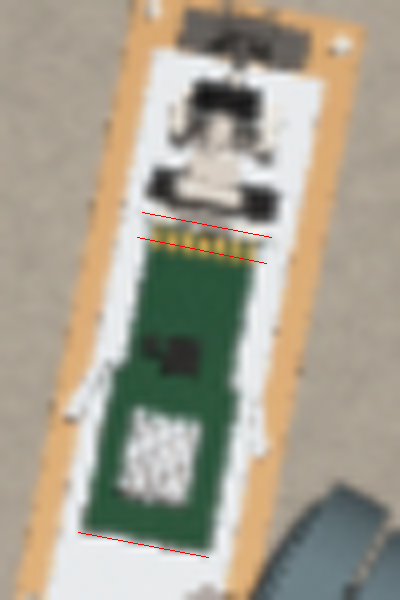

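The overlay on the earlier top view puts the card's front between cradle x=25 and 35 (about 31), rear at about −90. So the card is seated under the toe. I continue easing down by feel.

>>> jog_arm:
  series:
    - [0,0,0.5,0,0,0]
    - [0,0,0,0,0,0]

```text
time: 25.45
tool_pos: [640.2, -45.7, 48.4]
ee_rot: [-0.0, 0.995, -0.098, -0.001]
ft_force: [-4.3, 2.4, 3.1]
finger_gap: 24.1
```

>>> jog_arm:
  series:
    - [0,0,0.5,0,0,0]
    - [0,0,0,0,0,0]

```text
time: 25.65
tool_pos: [640.0, -45.7, 47.9]
ee_rot: [-0.0, 0.995, -0.098, -0.002]
ft_force: [-5.7, 4.0, 3.5]
finger_gap: 24.2
```

```bash
python3 s.py 20.1 0.1 50.9
```

```text
t 25.65 gap 24.22 F_cradle [-6.36  2.83  3.5 ] T [0.25 0.55 0.1 ]
pos [639.98 -45.68  47.91] cradle [18.92  0.12 47.91] shift_tool [ 1.17  0.02 -3.  ]
turn_tool_deg [-0.01  0.2   0.02] shift in goal axes [ 1.18  0.02 -2.99]
```

Run:
```python
import numpy as np
from scipy.optimize import least_squares
from h import *
P=np.array([w2c(p)[[0,2]] for p in [(689.88,-55.64,83.49),(682.6,-54.2,83.3),(673.18,-52.36,81.62),(663.7,-50.4,77.7),(653.92,-48.47,70.01),(647.9,-47.2,63.1),(644.19,-46.5,57.64),(642.2,-46.1,53.8),(641.46,-45.95,52.07),(641.1,-45.87,51.41),(640.9,-45.85,50.46),(640.53,-45.77,49.63),(640.41,-45.78,48.88),(639.98,-45.68,47.91)]])
h=np.array([70,32]); f=lambda d:np.linalg.norm(P+d-h,axis=1)-53.85
for loss in("linear","soft_l1"):
    r=least_squares(f,[0,2],loss=loss); b=P+r.x-h; th=np.radians(158.2)-np.arctan2(b[:,1],b[:,0])
    print(r.x.round(2),r.fun.round(2)); print(th.round(3))
r=least_squares(lambda d:np.linalg.norm(P+d[:2]-h,axis=1)-d[2],[0,2,54]); print(r.x,r.fun.round(2)); b=P+r.x[:2]-h;print((np.radians(158.2)-np.arctan2(b[:,1],b[:,0])).round(3))
# first lift
Q=np.array([w2c(p)[[0,2]] for p in [(640.66,-45.82,48.63),(640.9,-45.9,49.6),(650,-47.65,65.09),(674.7,-52.6,81.2),(690.66,-55.79,84.17)]])
f=lambda d:np.linalg.norm(Q+d-h,axis=1)-53.85
r=least_squares(f,[0,2]); b=Q+r.x-h; print(r.x,r.fun.round(2),(np.radians(158.2)-np.arctan2(b[:,1],b[:,0])).round(3))
```

```text
[0.4  1.84] [-0.52 -0.22  0.29  0.57  0.16  0.01  0.06  0.03 -0.02  0.05 -0.13 -0.08
 -0.24 -0.16]
[ 1.194  1.055  0.875  0.682  0.449  0.278  0.154  0.074  0.039  0.025
  0.007 -0.01  -0.024 -0.044]
[0.4  1.84] [-0.52 -0.23  0.28  0.57  0.16  0.01  0.07  0.03 -0.01  0.06 -0.12 -0.08
 -0.24 -0.15]
[ 1.194  1.055  0.874  0.682  0.449  0.277  0.154  0.074  0.039  0.025
  0.007 -0.01  -0.024 -0.044]
[ 2.53019869 -0.84029775 50.78551664] [-0.08 -0.07  0.16  0.26 -0.19 -0.24 -0.05  0.03  0.04  0.13 -0.02  0.06
 -0.07  0.05]
[ 1.236  1.09   0.898  0.693  0.445  0.261  0.13   0.045  0.008 -0.007
 -0.026 -0.044 -0.059 -0.08 ]
[-0.13478185  1.92988061] [-0.03  0.08  0.07 -0.33  0.25] [-0.028 -0.01   0.326  0.89   1.199]
```

Run:
```python
from h import *
from plant import env
c=env.capture("scene"); np.savez("scene10.npz",**c)
off=np.array([-1.4,-.8,0])
D={k:load(k) for k in("scene0","scene9","scene10")}
for k,c in D.items():
    W=cloud(c)-off; C=(W-CR)@np.array([[np.cos(CY),-np.sin(CY),0],[np.sin(CY),np.cos(CY),0],[0,0,1]])
    m=(C[...,0]>-10)&(C[...,0]<85)&(abs(C[...,1])<14)&(c["range_z"]>0)
    p=C[m]; print(k,len(p))
    for x in range(20,85,5):
        s=p[(p[:,0]>=x)&(p[:,0]<x+5)]
        if len(s): print(x,len(s),np.percentile(s[:,2],[10,50,90]).round(1))
a=D["scene0"];b=D["scene10"]
print("diff std floor", (a["range_z"]-b["range_z"])[262:268,310:340].std())
t=[cv2.resize(x["pixels"][210:275,300:350,::-1],None,fx=7,fy=7,interpolation=cv2.INTER_CUBIC) for x in (a,b)]
cv2.imwrite("pics/cmp.png",np.hstack(t))
```

```text
scene0 226
20 28 [13.5 52.4 59.8]
25 16 [33.  40.2 55.5]
30 10 [25.8 34.3 35.7]
35 14 [21.1 31.  34.6]
40 10 [23.4 30.8 36.6]
45 14 [22.3 33.7 35. ]
50 14 [18.1 24.1 33.7]
55 9 [13.2 33.1 35.1]
60 9 [28.3 33.3 37.7]
65 16 [ 8.5 35.  39.8]
70 24 [11.2 29.6 39.1]
75 15 [ 8.7 13.4 43. ]
80 15 [ 9.5 14.  40.4]
scene9 850
20 42 [ 35.3  65.7 396.1]
25 44 [ 36.   67.  394.2]
30 33 [ 36.  391.9 394.6]
35 48 [ 24.8 388.7 392.9]
40 35 [ 36.8 388.  390.9]
45 48 [ 34.3 383.8 387.5]
50 73 [ 33.6 312.7 383.6]
55 248 [173.1 253.8 373.3]
60 113 [224.6 347.9 366.8]
65 19 [ 15.7  36.6 352.6]
70 23 [11.7 17.8 36.5]
75 18 [10.2 14.4 39.9]
80 13 [10.9 14.4 40.7]
scene10 857
20 45 [ 32.3  63.1 392.7]
25 43 [ 35.5 388.3 392.9]
30 35 [ 36.3 389.5 391.6]
35 46 [ 25.4 123.7 391.1]
40 39 [ 31.9 386.4 388.8]
45 52 [ 31.  380.4 385.1]
50 84 [ 34.3 309.7 379.5]
55 253 [176.7 258.4 370.2]
60 94 [227.1 352.5 364.8]
65 17 [ 9.6 33.7 40. ]
70 22 [ 9.  23.6 36.2]
75 13 [ 8.6 16.6 41.7]
80 16 [ 9.6 12.6 40.8]
diff std floor 180.67001
```

View pics/cmp.png

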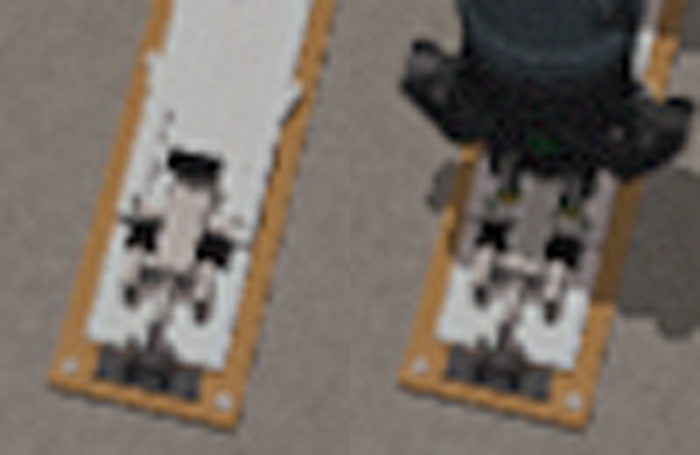

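Run:
```python
from h import *
off=np.array([-1.4,-.8,0])
for k in ("scene0","scene9","scene10"):
    c=load(k); W=cloud(c)-off; C=(W-CR)@np.array([[np.cos(CY),-np.sin(CY),0],[np.sin(CY),np.cos(CY),0],[0,0,1]])
    m=(C[...,0]>26)&(C[...,0]<66)&(abs(C[...,1])<8)&(C[...,2]>27)&(C[...,2]<52)
    p=C[m]
    for lo,hi in((26,36),(36,46),(46,56),(56,66)):
        s=p[(p[:,0]>=lo)&(p[:,0]<hi)]; print(k,lo,len(s),s[:,0].mean().round(1) if len(s) else '',np.median(s[:,2]).round(2) if len(s) else '', np.round(s[:,2],1)[:14])
```

```text
scene0 26 15 30.9 34.57 [51.3 33.3 33.6 36.1 35.5 32.8 34.  37.1 30.7 34.6 34.8 38.1 35.2 29.7]
scene0 36 12 40.4 33.57 [32.3 34.7 34.3 34.7 36.6 32.9 32.3 35.4 32.6 30.3 37.3 31.3]
scene0 46 14 50.2 33.69 [36.4 34.3 33.8 33.4 34.3 35.2 33.4 33.8 33.4 30.2 33.6 33.1 34.8 32.4]
scene0 56 14 61.2 34.29 [33.5 35.2 38.2 33.1 32.3 35.  36.9 35.9 31.3 32.8 37.5 32.3 31.7 35.8]
scene9 26 14 31.0 37.88 [39.5 37.  39.  38.7 39.3 37.8 37.9 39.4 35.3 35.9 39.3 36.6 37.7 35.5]
scene9 36 13 40.9 36.57 [38.5 34.1 36.1 36.7 35.8 37.2 36.6 39.3 36.3 33.4 37.4 37.1 31.6]
scene9 46 14 51.8 35.21 [36.  35.8 39.5 34.7 38.8 33.5 34.2 37.8 34.1 35.5 34.4 34.9 37.5 33.9]
scene9 56 13 62.0 35.29 [33.8 35.2 36.6 35.2 35.3 36.4 35.6 37.8 36.5 35.2 32.5 33.6 36.9]
scene10 26 12 31.4 36.48 [35.7 35.5 37.5 36.8 37.6 38.7 35.4 36.2 33.5 38.1 38.5 35.3]
scene10 36 14 40.8 35.46 [37.4 37.4 35.  37.1 34.5 31.6 35.9 38.8 34.4 37.5 36.9 33.1 32.  30.7]
scene10 46 13 51.0 34.84 [36.1 33.2 34.5 36.3 34.  37.3 28.3 35.8 34.8 38.1 34.1 36.6 30.7]
scene10 56 14 60.6 34.56 [35.  36.2 36.9 33.4 34.7 36.3 36.8 34.4 35.  33.7 34.2 33.5 33.6 33. ]
```

Depth of the clip plate against the first picture: angle ≈0.09 rad at the previous look and ≈0.055 now, so the toe is right at the card. Small probing steps follow.

>>> jog_arm:
  series:
    - [-0.1,0,0.3,0,0,0]
    - [0,0,0,0,0,0]

```text
time: 25.9
tool_pos: [640.0, -45.7, 47.9]
ee_rot: [-0.0, 0.995, -0.098, -0.002]
ft_force: [-5.8, 3.5, 4.8]
finger_gap: 24.7
```

>>> jog_arm:
  series:
    - [-0.1,0,0.3,0,0,0]
    - [0,0,0,0,0,0]

```text
time: 26.1
tool_pos: [640.0, -45.6, 47.8]
ee_rot: [-0.0, 0.995, -0.098, -0.002]
ft_force: [-6.7, 3.2, 6.3]
finger_gap: 24.4
```

```bash
python3 s.py 20.1 0.1 50.9
```

```text
t 26.1 gap 24.44 F_cradle [-7.19  1.87  6.34] T [0.25 0.68 0.15]
pos [639.96 -45.65  47.83] cradle [18.9   0.15 47.83] shift_tool [ 1.19  0.05 -3.07]
turn_tool_deg [-0.01  0.18  0.03] shift in goal axes [ 1.2   0.05 -3.07]
```

Seated: motion has stopped (0.1 mm for 0.6 mm commanded) and the reaction climbs. I take off the extra push, release, and rise.

>>> jog_arm:
  series:
    - [0,0,-0.4,0,0,0]
    - [0,0,0,0,0,0]

```text
time: 26.3
tool_pos: [640.0, -45.7, 47.9]
ee_rot: [-0.0, 0.995, -0.098, -0.001]
ft_force: [-6.5, 2.5, 4.0]
finger_gap: 24.5
```

>>> jog_arm:
  series:
    - [0,0,0,0,0,0]
    - [0,0,0,0,0,0]
    - [0,0,0,0,0,0]
    - [0,0,0,0,0,0]
  grip: -0.3

```text
time: 26.7
tool_pos: [640.8, -46.1, 48.0]
ee_rot: [-0.0, 0.995, -0.098, -0.001]
ft_force: [-1.0, 0.7, -0.5]
finger_gap: 55.8
```

>>> jog_arm:
  series:
    - [0,0,-10,0,0,0]
    - [0,0,-20,0,0,0]
    - [0,0,-35,0,0,0]
    - [0,0,-40,0,0,0]
    - [-20,30,-20,0,0,0]

```text
time: 27.2
tool_pos: [618.8, -70.3, 178.3]
ee_rot: [0.0, 0.995, -0.096, 0.003]
ft_force: [0.5, -1.0, 0.8]
finger_gap: 55.6
```

>>> jog_arm:
  series:
    - [-35,35,0,0,0,0]
    - [-35,35,0,0,0,0]
    - [-35,35,0,0,0,0]
    - [-35,35,0,0,0,0]
    - [0,0,0,0,0,0]

```text
time: 27.7
tool_pos: [446.8, -183.9, 173.6]
ee_rot: [0.0, 0.995, -0.1, -0.002]
ft_force: [1.2, 0.1, -0.3]
finger_gap: 55.5
```

Run:
```python
from h import *
from plant import env
for n,o in (("top",(290,110)),("scene",(290,190))):
    c=env.capture(n); np.savez(n+"11.npz",**c); p=c["pixels"][:,:,::-1]
    cv2.imwrite(f"pics/{n}11.png",p)
    q=p[110:200,290:345] if n=="top" else p[190:275,300:355]
    cv2.imwrite(f"pics/{n}11c.png",cv2.resize(q,None,fx=6.5,fy=6.5,interpolation=cv2.INTER_CUBIC))
a=cv2.imread("pics/top11c.png");b=cv2.imread("pics/scene11c.png"); h=min(len(a),len(b)); cv2.imwrite("pics/fin.png",np.hstack([a[:h],b[:h]]))
off=np.array([-1.4,-.8,0])
for k in ("scene0","scene11"):
    c=load(k); W=cloud(c)-off; C=(W-CR)@np.array([[np.cos(CY),-np.sin(CY),0],[np.sin(CY),np.cos(CY),0],[0,0,1]])
    m=(C[...,0]>26)&(C[...,0]<66)&(abs(C[...,1])<8)&(C[...,2]>27)&(C[...,2]<52); p=C[m]
    for lo,hi in((26,36),(36,46),(46,56),(56,66)):
        s=p[(p[:,0]>=lo)&(p[:,0]<hi)]; print(k,lo,len(s),s[:,0].mean().round(1),np.median(s[:,2]).round(2))
    m=(C[...,0]>12)&(C[...,0]<26)&(abs(C[...,1])<12)&(C[...,2]>45); print("bar z med",np.median(C[m][:,2]),C[m][:,0].mean(),m.sum())
st=env.read_state(); print(st["time"],st["ft_force"].round(2))
```

```text
scene0 26 15 30.9 34.57
scene0 36 12 40.4 33.57
scene0 46 14 50.2 33.69
scene0 56 14 61.2 34.29
bar z med 56.69096581491608 21.96366174749236 21
scene11 26 11 30.3 37.15
scene11 36 14 39.6 36.39
scene11 46 16 51.0 35.84
scene11 56 12 61.6 35.17
bar z med 60.19909029439013 22.171275982931075 15
27.8 [ 0.99 -0.25  0.34]
```

View pics/fin.png

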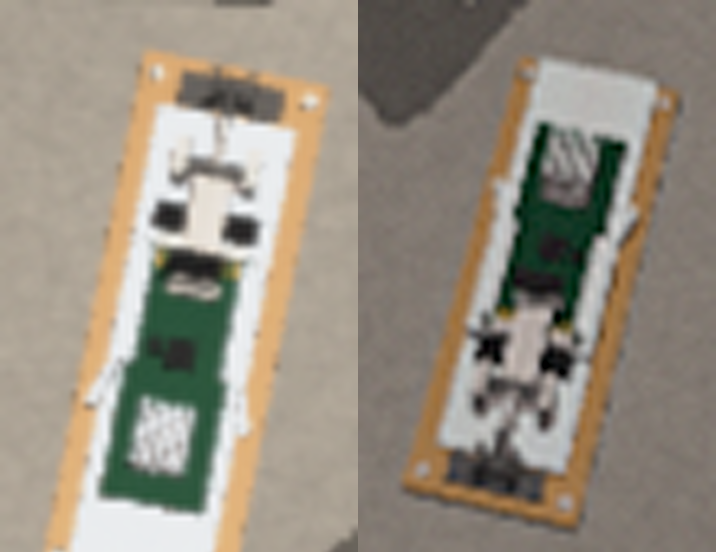

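View pics/top11.png

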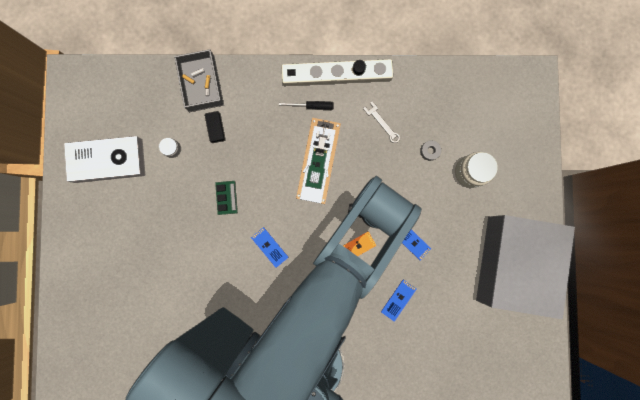

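The final views show the clip down on the card (bar at (195,265) in the left crop), with heat sink trailing and bystanders where they were. One last check before handing in: did the card shift during closing?

Run:
```python
from h import *
from fit import *
a,b=load("top8"),load("top11")
x0,y0,x1,y1=300,165,332,194
A,B=[cv2.cvtColor(c["pixels"],cv2.COLOR_RGB2GRAY)[y0:y1,x0:x1].astype(np.float32) for c in(a,b)]
print("top px shift card rear",cv2.phaseCorrelate(A,B,cv2.createHanningWindow(A.shape[::-1],cv2.CV_32F)))
a,b=load("scene8"),load("scene11"); x0,y0,x1,y1=318,205,345,236
A,B=[cv2.cvtColor(c["pixels"],cv2.COLOR_RGB2GRAY)[y0:y1,x0:x1].astype(np.float32) for c in(a,b)]
print("scene px shift",cv2.phaseCorrelate(A,B,cv2.createHanningWindow(A.shape[::-1],cv2.CV_32F)))
a,b=load("top0"),load("top11"); d=np.abs(a["pixels"].astype(int)-b["pixels"]).max(-1)
for n,(u,v) in dict(relay=(226,197),screwdriver=(308,105),adapter=(214,127),spanner=(381,122),reel=(430,151),tin=(168,147),tub=(477,169),blue1=(270,247),blue2=(398,300)).items(): print(n,(d[v-18:v+18,u-18:u+18]>60).sum())
```

```text
top px shift card rear ((-0.05016992050845914, -2.8433359041457607e-05), 1.0133959614982209)
scene px shift ((0.473907141944899, 0.07755482789934653), 0.9837874966087164)
relay 0
screwdriver 0
adapter 0
spanner 0
reel 0
tin 0
tub 0
blue1 39
blue2 768
```

```bash
python3 -c "
from plant import env
print(env.hand_in(), env.read_state()['time'])"
```

```text
the job is handed in; nothing more can be done
the job is handed in; nothing more can be done
```

The card is in the cradle with the clip resting on it. I handed in shortly after the 27.8 s mark, and no verdict was given.

**What I did**
- **Clip open:** I pinched the bar, swung it to about 1.2 rad and let go; it stayed open by itself.
- **Card in:** I gripped the heat sink, set the card on the floor in front of the mouth and slid it under the lips with almost no side force.
- **Stop:** The end stop's pad met the card's front edge at about cradle x = 31 mm. I held wrist readings of 7.2–7.6 N for about 0.5 s. The highest was 7.6 N. Floor rubbing is included, so the force on the pad itself was a little lower.
- **Clip down:** I eased the clip down in steps until it stopped on the card, took off the extra push, let go and backed away.

**Last checks**
- **Clip angle:** The depth image gives 0.066–0.07 rad against the stated 0.06, which agrees within the noise.
- **Card shift while the clip was closing:** The top view shows none (0.05 px). The scene view shows about 0.5 px (roughly 2 mm) sideways, so the two disagree. I think that is shadow, but I did not check.
- **Bystanders:** All seven look unchanged. The pixels around two blue look-alikes differ, most likely because the arm and its shadow covered them before. I did not measure the orange card or the third blue one; the arm partly hid both in the last picture.

**Clip closing:** The angle I worked out from the arm's position drifted about 0.1 rad from the depth image, because the bar slipped or rolled a little in the pads. I used the depth image and the contact force instead.

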